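Dress the arbor of the key-polishing head

TASK

Make the key-polishing head ready: first turn the three red T-handled bolts of its spindle housing clockwise to their end stops, then thread the parts onto the upright arbor in this order: the aluminium spacer, every green polishing wheel on the bench, the steel washer, and last the brass bushing with its flange down. Each part must sit fully home and flat on the one below; leave the other things on the bench alone.

Things in the scene. Friction and masses are not known exactly. Their poses are not given: they have to be found in the camera images.
- head: vertical key-polishing head, fixed to the bench: grey cast base 46 mm high (x from -115 to +220 mm, y +-100 mm of its origin, +-55 mm beyond x = 100 mm), blue motor can to 126 mm height centred 165 mm along its +x, three bolts 85 mm from the arbor. Origin on the bench under the arbor axis; +x points from the arbor to the motor
- seat (a point): foot of the arbor: centre of the flat steel shoulder (52 mm diameter, 62 mm above the bench) on which the spacer sits. The arbor is a bare steel shaft 22 mm in diameter rising 98 mm above this point, its last 12 mm tapered to 10 mm; z up along the arbor
- bolt1 (a joint): captive T-handled bolt 1 of the spindle housing: turning angle in rad, grows as it is turned clockwise seen from above (tightened), end stop at 2.2; it starts between 0.5 and 1.2, stays where it is left and needs about 0.1 N m. At the stop its bar is square to the line from the bolt to the arbor
- bolt2 (a joint): captive T-handled bolt 2 of the spindle housing: turning angle in rad, grows as it is turned clockwise seen from above (tightened), end stop at 2.2; it starts between 0.5 and 1.2, stays where it is left and needs about 0.1 N m. At the stop its bar is square to the line from the bolt to the arbor
- bolt3 (a joint): captive T-handled bolt 3 of the spindle housing: turning angle in rad, grows as it is turned clockwise seen from above (tightened), end stop at 2.2; it starts between 0.5 and 1.2, stays where it is left and needs about 0.1 N m. At the stop its bar is square to the line from the bolt to the arbor
- bolt1_grip (a point): grip point of bolt 1: on its axis, 122 mm above the bench, in the middle of a red bar 52 mm long (along this point's x, which turns with the bolt), 13 mm wide, 108 to 130 mm above the bench, on an 11 mm shank. z up
- bolt2_grip (a point): grip point of bolt 2: on its axis, 122 mm above the bench, in the middle of a red bar 52 mm long (along this point's x, which turns with the bolt), 13 mm wide, 108 to 130 mm above the bench, on an 11 mm shank. z up
- bolt3_grip (a point): grip point of bolt 3: on its axis, 122 mm above the bench, in the middle of a red bar 52 mm long (along this point's x, which turns with the bolt), 13 mm wide, 108 to 130 mm above the bench, on an 11 mm shank. z up
- spacer: plain aluminium spacer sleeve, 46 mm diameter, 48 mm tall; its z runs along the bore, origin at its middle (half its height up); same either way up; through bore 28 mm
- wheel1: green rigid polishing wheel, 64 mm diameter, 10 mm thick, may be absent (one to three are on the bench); its z runs along the bore, origin at its middle (half its height up); same either way up; through bore 28 mm
- wheel2: green rigid polishing wheel, 64 mm diameter, 10 mm thick, may be absent (one to three are on the bench); its z runs along the bore, origin at its middle (half its height up); same either way up; through bore 28 mm
- wheel3: green rigid polishing wheel, 64 mm diameter, 10 mm thick, may be absent (one to three are on the bench); its z runs along the bore, origin at its middle (half its height up); same either way up; through bore 28 mm
- washer: bright steel washer, 56 mm diameter, 8 mm thick; its z runs along the bore, origin at its middle (half its height up); same either way up; through bore 28 mm
- bushing: brass flanged bushing, 44 mm tall: flange 54 mm diameter and 6 mm thick at its lower end, body 40 mm diameter above; it stands flange down; its z runs up the bore, origin at the centre of its underside; through bore 28 mm
- padlock: brass padlock lying among the parts, body 45 x 50 x 24 mm with its shackle reaching 60 mm from its origin along its +x; bystander, origin at the centre of the body's underside
- tin: round blue tin with a metal lid, 65 mm diameter, 42 mm tall, among the parts; bystander, origin at the centre of its underside
- cup: brown paper cup, 72 mm diameter, 85 mm tall, left of the robot; bystander
- screwdriver: orange-handled screwdriver, 190 mm, on the left; bystander
- wrench: steel wrench, 180 mm, on the right; bystander
Mind the look-alikes: they are no part of the job. What is shaped like the wheel3 but black or orange is not meant.

How it is judged:
By the outcome, as a careful person would: the job done as asked, in the order asked, and still so for the second after the job is handed in, with the robot touching nothing.
Of wheel1, wheel2, wheel3 only 1 to 3 are there at a start; the rules pass over those that are not, and their reading is None.
At some moment in a run one of wheel1, wheel2, wheel3, washer, bushing may be knocked a few centimetres aside while the robot is not near it.
It also fails if it takes over 210 s, if anything falls off the work surface, if the arm or the gripper's body presses on something with over 40 N, if the wrist force passes 120 N, or if a joint passes its speed limit or range.

ROBOT

A 7-joint arm with a two-finger parallel gripper is mounted at the origin on the work surface. World frame = base frame: x ahead of the robot, y to its left, z up, the work surface at z = 0. Lengths are in mm, angles in degrees, forces in N, time in s.
With the tool pointing down it reaches from about 375 to 925 mm from the base axis. Payload 3.1 kg.
Tool frame: the origin (TCP) lies midway between the tips of the shut fingers; the grasp point (between the pads) lies ctrl.grasp_offset behind it (ctrl.grasp_offset is the distance from the TCP to the grasp point, in mm); z points along the fingers, y is the line along which they close (so a half turn about z gives the same grasp; the last joint's range is limited). The gripper opens to 85 mm and grips with 20 to 120 N. Pads are 22 mm wide; open, the fingers measure 114 mm over their backs; the gripper's body (76 mm by 85 mm) begins 54 mm behind the grasp point. The pads swing forward as they close: fully open they stand 13 mm farther back than shut.
Start: joints at [58.339, 21.939, 2.515, 91.553, -1.026, 66.532, -2.859], TCP at [285.552, -583.92, 231.269] pointing down, gripper open.
Joint ranges: [-149.38, 149.38], [-23.57, 123.04], [-84.95, 90], [0, 143.3], [-89.99, 269.99], [3.08, 112.72], [-163.45, 163.45]. Speed limits (degrees/s): [159.86, 159.86, 180, 180, 180, 180, 180].

INTERFACE

Orientations are given as a 3x3 rotation matrix whose columns are the frame's x, y, z axes.
In Python, from bench import ctrl, imaging, spotter gives the robot as it stands.
- The arm moves only by the tool apply_moves, never from a script. Its argument "moves" is a list of rows, each a list of 3 entries, a list of its own where there are three numbers: the closure, from -1 (fully open) to 1 (shut), then the shift along the tool's x, y, z in mm, then the turn, a rotation vector about the tool's x, y, z in degrees. In form: [[fingers, [dx, dy, dz], [rx, ry, rz]], ...]. A call has exactly 5 rows; each row shifts and turns the commanded pose from where the row before left it, along the tool's axes as they then stand; what a row does not reach is not made up. A row lasts 1/12 s, in which the tool goes at most 41.7 mm and 7.16 degrees, less where a joint would pass 70% of its speed; a pose out of reach is approached as far as the arm can. A call is refused whole if a number of a shift passes 41.7 or a number of a turn 7.16, either way. A call with a gripper value outside its range is refused whole. The fingers move at their own pace and stop on an object; the grip force is fixed at half the most. Time passes only in rows, so rows that do not move let the fingers close, or fill a call up. It gives the time, the measured TCP pose, the force, the opening and the grip force at its end, in the units of the state.
- ctrl.observe(): the state, without advancing time (a new reading comes with each control period).
- imaging.read_camera(name): name is "scene" or "side" or "wrist"; returns (picture, depth): 400x640x3 uint8, red, green, blue; 400x640 float32, mm along the optical axis (not along the pixel's ray), 0 where there is no reading.
- imaging.camera_model(name): a dict with "K" (3x3 intrinsics, pixels), "R" (3x3) and "t" (3): a world point X has camera coordinates R X + t; the wrist camera has in their place "hand_eye" (4x4, takes a point from camera to tool coordinates, whose origin is the TCP and whose axes are the flange's). Camera axes: x right, y down, z forward; pixel columns grow to the right and rows downward; lengths in mm; the calibration is good to about 2 mm. The wrist camera is an equidistant fisheye: a pixel r from the principal point sees the ray r / f radians off the axis. A picture is of the moment at which its call begins: read the wrist's pose just before it. camera_model takes no time and is no camera call.
- ctrl.hand_in(): hands the job in; it is judged then, once.
Trained networks look in the newest picture that a camera, given by its name, has taken for a name from the list of things; names that differ only in an ending like _2 or _b are one class to them, and where a whole thing is asked for, a point or a joint stands for the part that bears it (a point fixed in the world has none). Each returns a list of dicts, best first, with "conf" (0 to 1); they miss things now and then, are a little off and sometimes report something else, mostly with a low value. They report only what shows in the picture. A call takes as long as a camera call. They do not tell look-alikes from the thing itself.
- spotter.recognise(thing, camera): "point" ([row, column] in pixels, amid what is visible of it).
The state is a dict: "time_s": time; "qpos": joint angles; "qd": joint speeds; "joint_efforts": joint torques, N m; "ee_pos": TCP position; "tcp_rot": TCP orientation; "ft_force": force on the tool from outside, world axes, zero at the start; "wrist_torque": the same for the moment, N m; "width": finger opening in mm; "gripper_force": force on a finger pad.
Only numpy, scipy, OpenCV 4.12 (cv2) and the standard library are available. Lean on these libraries where they do the work, as an engineer would, in place of code of your own. Each camera call takes 0.05 s, during which the arm holds its last target. There are 200 camera calls.

## Working session

There is one attempt and no reset: what is moved stays moved. The work goes in short steps, Python scripts to look and compute and a tool call to move; the robot and the scene stay as the last step left them, time stands still between calls to the robot, and variables do not carry over. Pictures are saved under pics/ and viewed, at most 14 in all, crops included, and the job is handed in when it is done.

Besides the shell and the picture viewer there is one more tool, called after "Emit:" by a JSON object that holds its "fn" and its "kwargs", one argument or row to a line. apply_moves: Moves the arm, as the interface text tells. Its arguments: {"type":"object","properties":{"moves":{"type":"array"}},"required":["moves"]}

```bash
ls; mkdir -p pics; python3 - <<'E'
from bench import ctrl, imaging, spotter
import cv2,numpy as np
s=ctrl.observe(); print(s); print(ctrl.grasp_offset)
for n in ("scene","side","wrist"):
    p,d=imaging.read_camera(n); cv2.imwrite(f"pics/{n}0.png",p[:,:,::-1]); m=imaging.camera_model(n); print(n,{k:np.round(v,3).tolist() for k,v in m.items()})
    np.save(f"{n}_d.npy",d)
    if n!="wrist":
        for t in ("spacer","wheel1","washer","bushing","padlock","tin","bolt1_grip","head"):
            print(n,t,[(np.round(r["point"]).tolist(),round(r["conf"],2)) for r in spotter.recognise(t,n)])
E
```

```text
pics
{'time_s': 0.0, 'qpos': array([58.33951465, 21.99286909,  2.51281374, 91.64855507, -1.0259105 ,
       66.53143823, -2.85898251]), 'qd': array([ 0.04345333,  0.0230162 , -0.00549873,  0.02132624,  0.00082017,
       -0.07768738,  0.00746745]), 'joint_efforts': array([-5.19777805e-04, -4.33462322e+01,  1.02422185e+00, -2.49513459e+01,
        1.05483711e-02,  1.13815043e-02,  2.89857201e-05]), 'ee_pos': array([ 285.09361917, -583.09841975,  229.88142324]), 'tcp_rot': array([[ 8.98332365e-01,  4.39314602e-01, -1.28126058e-03],
       [ 4.39316447e-01, -8.98329458e-01,  2.29011008e-03],
       [-1.44915327e-04, -2.62015885e-03, -9.99996557e-01]]), 'ft_force': array([-0.48735147, -0.25101999, -0.02739767]), 'wrist_torque': array([-0.02324299,  0.00979372, -0.01321633]), 'gripper_force': 0.0, 'width': 84.92246572338779}
18.700000000000003
scene {'K': [[366.696, 0.0, 320.432], [0.0, 366.696, 198.569], [0.0, 0.0, 1.0]], 'R': [[0.731, 0.683, 0.02], [0.522, -0.539, -0.661], [-0.441, 0.494, -0.75]], 't': [-388.887, -226.381, 1465.452]}
scene spacer [([259.0, 258.0], 0.55)]
scene wheel1 [(
[... 569 characters left out ...]
5, 213.698, 1397.337]}
side spacer [([247.0, 306.0], 0.21)]
side wheel1 [([241.0, 352.0], 0.81), ([231.0, 312.0], 0.71), ([200.0, 295.0], 0.55), ([268.0, 262.0], 0.52), ([224.0, 241.0], 0.5), ([246.0, 304.0], 0.45)]
side washer []
side bushing [([204.0, 337.0], 0.65)]
side padlock [([177.0, 309.0], 0.6)]
side tin []
side bolt1_grip [([270.0, 258.0], 0.79), ([176.0, 382.0], 0.74), ([378.0, 324.0], 0.55)]
side head [([269.0, 260.0], 0.7), ([265.0, 264.0], 0.59), ([172.0, 381.0], 0.49)]
wrist {'K': [[309.707, 0.0, 321.181], [0.0, 309.707, 202.099], [0.0, 0.0, 1.0]], 'hand_eye': [[-0.0, -0.947, -0.322, 82.532], [1.0, -0.0, 0.001, -0.453], [-0.001, -0.322, 0.947, -141.805], [0.0, 0.0, 0.0, 1.0]]}
```

View pics/scene0.png

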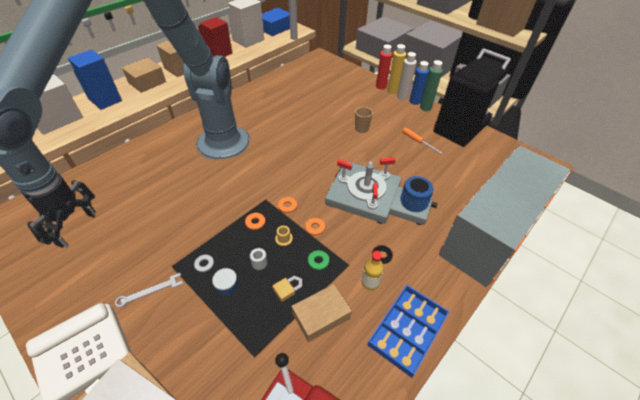

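View pics/side0.png

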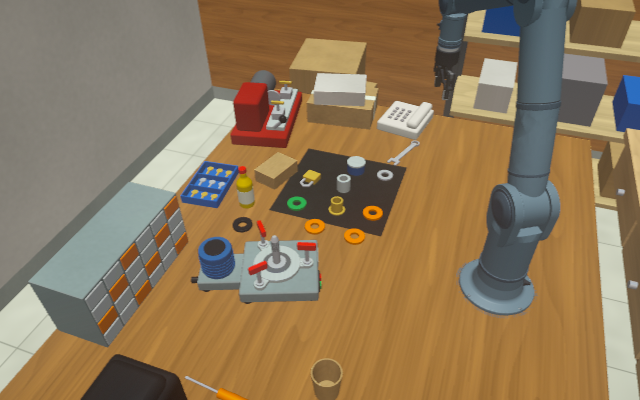

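```bash
cat > h.py <<'E'
from bench import ctrl, imaging, spotter
import cv2,numpy as np
def grab(n):
    """picture, world points (400x640x3, nan where no depth)"""
    s=ctrl.observe(); p,d=imaging.read_camera(n); m=imaging.camera_model(n); K=m["K"]
    v,u=np.mgrid[:400,:640].astype(float); x=(u-K[0,2])/K[0,0]; y=(v-K[1,2])/K[1,1]
    d=np.where(d>0,d,np.nan)
    if n=="wrist":
        r=np.hypot(x,y)+1e-9; k=np.tan(np.minimum(r,1.45))/r
        c=np.stack([x*k*d,y*k*d,d],-1); H=np.array(m["hand_eye"]); R=np.array(s["tcp_rot"])
        w=(c@H[:3,:3].T+H[:3,3])@R.T+s["ee_pos"]
    else:
        c=np.stack([x*d,y*d,d],-1); w=(c-m["t"])@np.array(m["R"])
    return p,w
def masks(p):
    h,s,v=cv2.split(cv2.cvtColor(p,cv2.COLOR_RGB2HSV))
    return dict(green=(h>40)&(h<85)&(s>110)&(v>60),red=((h<5)|(h>174))&(s>150)&(v>90),orange=(h>6)&(h<16)&(s>190)&(v>170),steel=(s<40)&(v>110),brass=(h>15)&(h<28)&(s>110)&(v>70))
def blobs(p,w,name,zmin=-50,zmax=300,box=None,amin=15):
    m=masks(p)[name]&(w[...,2]>zmin)&(w[...,2]<zmax)
    if box: m&=(w[...,0]>box[0])&(w[...,0]<box[1])&(w[...,1]>box[2])&(w[...,1]<box[3])
    n,l,st,c=cv2.connectedComponentsWithStats(m.astype(np.uint8))
    for i in range(1,n):
        if st[i,4]>=amin:
            q=w[l==i]; lo,hi=np.percentile(q,[2,98],axis=0)
            print(name,"px",np.round(c[i]).astype(int).tolist(),"n",st[i,4],"med",np.round(np.median(q,0)).tolist(),"mid",np.round((lo+hi)/2).tolist(),"ext",np.round(hi-lo).tolist())
E
python3 - <<'E'
from h import *
for n in("scene","side"):
    p,w=grab(n); print(n)
    for c in("green","orange","brass"): blobs(p,w,c,-10,200,(200,900,-600,500))
    blobs(p,w,"red",60,200,(200,900,-600,500)); blobs(p,w,"steel",3,200,(200,900,-600,500))
E
```

```text
scene
green px [318, 259] n 301 med [654.0, -139.0, 11.0] mid [652.0, -138.0, 8.0] ext [61.0, 61.0, 15.0]
brass px [283, 236] n 295 med [524.0, -159.0, 22.0] mid [510.0, -151.0, 24.0] ext [65.0, 61.0, 47.0]
brass px [373, 268] n 298 med [819.0, -101.0, 101.0] mid [812.0, -78.0, 66.0] ext [47.0, 74.0, 124.0]
brass px [283, 289] n 328 med [654.0, -283.0, 24.0] mid [648.0, -281.0, 15.0] ext [60.0, 47.0, 26.0]
brass px [369, 288] n 39 med [822.0, -112.0, 10.0] mid [818.0, -102.0, 9.0] ext [37.0, 27.0, 18.0]
red px [388, 160] n 83 med [605.0, 248.0, 129.0] mid [605.0, 247.0, 124.0] ext [31.0, 39.0, 20.0]
red px [344, 164] n 78 med [511.0, 133.0, 127.0] mid [513.0, 133.0, 124.0] ext [44.0, 17.0, 18.0]
red px [375, 190] n 50 med [656.0, 108.0, 131.0] mid [657.0, 111.0, 126.0] ext [32.0, 40.0, 15.0]
red px [377, 255] n 75 med [813.0, -92.0, 151.0] mid [812.0, -90.0, 148.0] ext [22.0, 23.0, 12.0]
steel px [370, 192] n 2803 med [610.0, 154.0, 49.0] mid [642.0, 159.0, 70.0] ext [300.0, 210.0, 59.0]
steel px [258, 258] n 246 med [535.0, -270.0, 44.0] mid [532.0, -268.0, 30.0] ext [42.0, 41.0, 45
[... 1802 characters left out ...]
]
steel px [401, 155] n 106 med [388.0, -504.0, 6.0] mid [382.0, -524.0, 7.0] ext [79.0, 143.0, 8.0]
steel px [356, 162] n 175 med [520.0, -375.0, 40.0] mid [520.0, -377.0, 39.0] ext [57.0, 63.0, 12.0]
steel px [384, 174] n 88 med [416.0, -378.0, 6.0] mid [415.0, -379.0, 8.0] ext [49.0, 51.0, 9.0]
steel px [343, 182] n 200 med [529.0, -252.0, 37.0] mid [531.0, -263.0, 27.0] ext [41.0, 45.0, 46.0]
steel px [305, 183] n 53 med [659.0, -235.0, 13.0] mid [659.0, -240.0, 11.0] ext [37.0, 36.0, 13.0]
steel px [246, 197] n 155 med [798.0, -68.0, 45.0] mid [804.0, -76.0, 46.0] ext [37.0, 32.0, 46.0]
steel px [273, 269] n 4165 med [585.0, 189.0, 46.0] mid [615.0, 178.0, 69.0] ext [288.0, 207.0, 63.0]
```

Emit:
{"fn": "apply_moves", "kwargs": {
  "moves": [
    [-1, [0, 0, -10], [0, 0, -6.8]],
    [-1, [0, 0, -10], [0, 0, -6.8]],
    [-1, [0, 0, -10], [0, 0, -6.8]],
    [-1, [0, 0, -10], [0, 0, -6.8]],
    [-1, [0, 0, -10], [0, 0, -6.8]]
  ]
}}

```text
time_s: 1.47
ee_pos: [285.5, -583.9, 281.7]
tcp_rot: [[0.494, 0.869, -0.0], [0.869, -0.494, 0.0], [0.0, -0.0, -1.0]]
ft_force: [0.6, 0.4, -0.3]
width: 85.5
gripper_force: 0.0
```

Emit:
{"fn": "apply_moves", "kwargs": {
  "moves": [
    [-1, [40, -5.5, -1], [0, 0, 0]],
    [-1, [40, -5.5, -1], [0, 0, 0]],
    [-1, [40, -5.5, -1], [0, 0, 0]],
    [-1, [40, -5.5, -1], [0, 0, 0]],
    [-1, [40, -5.5, -1], [0, 0, 0]]
  ]
}}

```text
time_s: 1.88
ee_pos: [362.0, -395.2, 286.5]
tcp_rot: [[0.499, 0.866, 0.0], [0.866, -0.499, -0.0], [-0.0, 0.001, -1.0]]
ft_force: [0.8, -1.1, 1.1]
width: 85.0
gripper_force: 0.0
```

Emit:
{"fn": "apply_moves", "kwargs": {
  "moves": [
    [-1, [40, -5.5, -1], [0, 0, 0]],
    [-1, [40, -5.5, -1], [0, 0, 0]],
    [-1, [40, -5.5, -1], [0, 0, 0]],
    [-1, [40, -5.5, -1], [0, 0, 0]],
    [-1, [40, -5.5, -1], [0, 0, 0]]
  ]
}}

```text
time_s: 2.3
ee_pos: [437.9, -208.0, 291.7]
tcp_rot: [[0.499, 0.866, 0.001], [0.866, -0.499, -0.001], [-0.0, 0.001, -1.0]]
ft_force: [0.7, -0.3, -0.6]
width: 85.3
gripper_force: 0.0
```

Emit:
{"fn": "apply_moves", "kwargs": {
  "moves": [
    [-1, [40, -5.5, -1], [0, 0, 0]],
    [-1, [40, -5.5, -1], [0, 0, 0]],
    [-1, [40, -5.5, -1], [0, 0, 0]],
    [-1, [40, -5.5, -1], [0, 0, 0]],
    [-1, [40, -5.5, -1], [0, 0, 0]]
  ]
}}

```text
time_s: 2.72
ee_pos: [513.9, -21.1, 296.8]
tcp_rot: [[0.499, 0.866, 0.001], [0.866, -0.499, -0.001], [0.0, 0.001, -1.0]]
ft_force: [-0.3, -0.5, -0.3]
width: 85.6
gripper_force: 0.0
```

Emit:
{"fn": "apply_moves", "kwargs": {
  "moves": [
    [-1, [40, -5.5, -1], [0, 0, 0]],
    [-1, [40, -5.5, -1], [0, 0, 0]],
    [-1, [40, -5.5, -1], [0, 0, 0]],
    [-1, [40, -5.5, -1], [0, 0, 0]],
    [-1, [40, -5.5, -1], [0, 0, 0]]
  ]
}}

```text
time_s: 3.13
ee_pos: [590.1, 165.7, 301.5]
tcp_rot: [[0.5, 0.866, 0.001], [0.866, -0.5, -0.0], [0.0, 0.001, -1.0]]
ft_force: [1.1, 0.2, -0.0]
width: 85.6
gripper_force: 0.0
```

```bash
cat >> h.py <<'E'
def bars(p,w):
    """red bars: top-face centre and yaw of long axis"""
    m=masks(p)["red"]&(w[...,2]>100)&(w[...,2]<145)&(w[...,0]<760)
    n,l,st,c=cv2.connectedComponentsWithStats(m.astype(np.uint8))
    for i in range(1,n):
        if st[i,4]>60:
            q=w[l==i]; t=q[q[:,2]>np.percentile(q[:,2],90)-8]
            r=cv2.minAreaRect(t[:,:2].astype(np.float32)); b=cv2.boxPoints(r); e=[b[1]-b[0],b[2]-b[1]]; e=max(e,key=np.linalg.norm)
            print("bar px",np.round(c[i]).tolist(),st[i,4],"ctr",np.round(r[0],1),"size",np.round(r[1],1),"z",round(float(np.median(t[:,2])),1),"yaw",round(np.degrees(np.arctan2(e[1],e[0]))%180,1))
def plan(x,y,z,yaw=None):
    s=ctrl.observe(); R=s["tcp_rot"]; d=np.array([x,y,z])-s["ee_pos"]
    y0=np.degrees(np.arctan2(R[1,0],R[0,0])); print("at",np.round(s["ee_pos"],1),"yaw",round(y0,1),"tool shift",np.round(R.T@d,1),"rz",None if yaw is None else round(y0-yaw,1))
E
python3 - <<'E'
from h import *
p,w=grab("wrist"); cv2.imwrite("pics/w1.png",p[:,:,::-1]); bars(p,w)
q=w[(w[...,2]>152)&(w[...,2]<165)]; print("arbor top",len(q),np.round(q.mean(0),1),np.round(np.ptp(q,axis=0),1))
q=w[(w[...,2]>75)&(w[...,2]<145)&(np.hypot(w[...,0]-590,w[...,1]-167)<25)]; print(len(q),np.median(q,0),np.percentile(q,[2,98],axis=0))
for n in("scene","side"):
    p,w=grab(n);bars(p,w)
E
```

```text
bar px [290.0, 105.0] 490 ctr [602.9 249.7] size [49.8 12.5] z 128.8 yaw 51.3
bar px [397.0, 192.0] 512 ctr [654.9 113.2] size [13.2 49.8] z 128.9 yaw 130.0
bar px [273.0, 236.0] 457 ctr [510.4 136. ] size [50.5 13.2] z 128.7 yaw 14.5
arbor top 1282 [821.  -22.6 158.1] [1782.3  946.5   13. ]
256 [594.32693747 175.05226691 115.86211733] [[582.16502673 164.35204295  76.75857316]
 [600.08836971 177.27212697 144.30002021]]
bar px [222.0, 37.0] 75 ctr [-509.4  405.3] size [15.8 62.5] z 138.2 yaw 97.1
bar px [5.0, 121.0] 184 ctr [-542.  -540.5] size [24.2 78.6] z 141.0 yaw 163.3
bar px [387.0, 161.0] 84 ctr [604.8 248.6] size [47.5 13.1] z 130.7 yaw 52.4
bar px [344.0, 164.0] 79 ctr [511.1 135.4] size [47.2 17. ] z 130.4 yaw 12.6
bar px [261.0, 229.0] 66 ctr [655.4 116.2] size [12.2 47.4] z 128.5 yaw 126.7
bar px [306.0, 246.0] 130 ctr [509.6 137.4] size [48.1 16.7] z 127.2 yaw 12.3
bar px [257.0, 267.0] 143 ctr [603.4 250.6] size [50.6 15.7] z 127.7 yaw 46.0
```

View pics/w1.png

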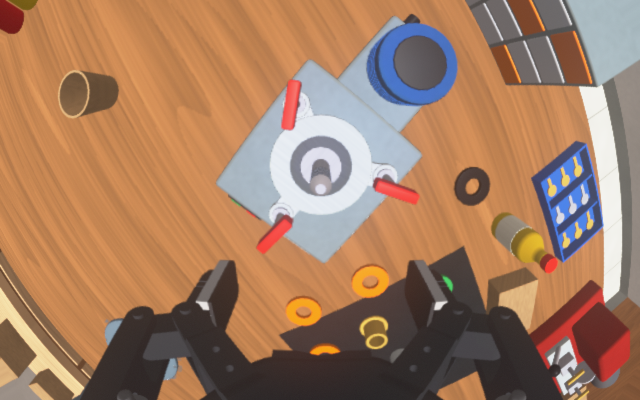

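Emit:
{"fn": "apply_moves", "kwargs": {
  "moves": [
    [-1, [26.4, -10.3, 20], [0, 0, 0]],
    [-1, [26.4, -10.3, 20], [0, 0, 0]],
    [-1, [26.3, -10.3, 30], [0, 0, 0]],
    [-1, [0, 0, 30], [0, 0, 4.35]],
    [-1, [0, 0, 30], [0, 0, 4.35]]
  ]
}}

```text
time_s: 3.7
ee_pos: [601.9, 249.6, 170.5]
tcp_rot: [[0.625, 0.78, 0.001], [0.78, -0.625, 0.001], [0.001, -0.0, -1.0]]
ft_force: [-0.2, -0.6, 0.0]
width: 85.3
gripper_force: 0.0
```

Emit:
{"fn": "apply_moves", "kwargs": {
  "moves": [
    [-1, [0, 0, 15], [0, 0, 0]],
    [-1, [0, 0, 15], [0, 0, 0]],
    [-1, [0, 0, 15], [0, 0, 0]],
    [-1, [0, 0, 15], [0, 0, 0]],
    [-1, [0, 0, 8], [0, 0, 0]]
  ]
}}

```text
time_s: 4.12
ee_pos: [602.2, 247.1, 102.0]
tcp_rot: [[0.625, 0.781, -0.001], [0.781, -0.625, -0.001], [-0.001, -0.0, -1.0]]
ft_force: [-0.9, 0.8, 0.1]
width: 85.2
gripper_force: 0.0
```

Emit:
{"fn": "apply_moves", "kwargs": {
  "moves": [
    [1, [0, 0, 0], [0, 0, 0]],
    [1, [0, 0, 0], [0, 0, 0]],
    [1, [0, 0, 0], [0, 0, 0]],
    [1, [0, 0, 0], [0, 0, 0]],
    [1, [0, 0, 0], [0, 0, 0]]
  ]
}}

```text
time_s: 4.53
ee_pos: [603.0, 248.7, 104.6]
tcp_rot: [[0.624, 0.781, 0.002], [0.781, -0.624, 0.001], [0.002, 0.001, -1.0]]
ft_force: [0.7, -0.3, -0.6]
width: 25.6
gripper_force: 0.0
```

Emit:
{"fn": "apply_moves", "kwargs": {
  "moves": [
    [1, [0, 0, 0], [0, 0, 0]],
    [1, [0, 0, 0], [0, 0, 0]],
    [1, [0, 0, 0], [0, 0, 0]],
    [1, [0, 0, 0], [0, 0, 0]],
    [1, [0, 0, 0], [0, 0, 0]]
  ]
}}

```text
time_s: 4.95
ee_pos: [602.2, 249.0, 104.4]
tcp_rot: [[0.624, 0.781, 0.001], [0.781, -0.624, 0.001], [0.001, -0.0, -1.0]]
ft_force: [-2.4, 0.1, 5.5]
width: 11.9
gripper_force: 60.2
```

Gripped. Now turn 60°, checking torque.

Emit:
{"fn": "apply_moves", "kwargs": {
  "moves": [
    [1, [0, 0, 0], [0, 0, 6]],
    [1, [0, 0, 0], [0, 0, 6]],
    [1, [0, 0, 0], [0, 0, 6]],
    [1, [0, 0, 0], [0, 0, 6]],
    [1, [0, 0, 0], [0, 0, 6]]
  ]
}}

```text
time_s: 5.37
ee_pos: [601.9, 249.5, 104.4]
tcp_rot: [[0.933, 0.361, 0.0], [0.361, -0.933, 0.001], [0.001, -0.001, -1.0]]
ft_force: [-2.3, 0.5, 5.4]
width: 12.2
gripper_force: 60.3
```

Emit:
{"fn": "apply_moves", "kwargs": {
  "moves": [
    [1, [0, 0, 0], [0, 0, 6]],
    [1, [0, 0, 0], [0, 0, 6]],
    [1, [0, 0, 0], [0, 0, 6]],
    [1, [0, 0, 0], [0, 0, 6]],
    [1, [0, 0, 0], [0, 0, 4]]
  ]
}}

```text
time_s: 5.78
ee_pos: [601.8, 250.0, 104.4]
tcp_rot: [[0.993, -0.118, 0.0], [-0.118, -0.993, 0.002], [0.0, -0.002, -1.0]]
ft_force: [-2.3, 1.4, 5.0]
width: 12.0
gripper_force: 60.1
```

```bash
python3 - <<'E'
from h import *
s=ctrl.observe(); print(s["wrist_torque"],s["ft_force"],s["width"]); plan(602.5,249,104)
E
```

```text
[0.16291469 0.51057966 0.14434165] [-2.32306278  1.35884922  5.02481557] 12.029157770542438
at [601.8 250.  104.4] yaw -6.8 tool shift [0.8 0.9 0.4] rz None
```

Emit:
{"fn": "apply_moves", "kwargs": {
  "moves": [
    [1, [0, 0, 0], [0, 0, 1.5]],
    [1, [0, 0, 0], [0, 0, 1.5]],
    [1, [0, 0, 0], [0, 0, 1.5]],
    [1, [0, 0, 0], [0, 0, 1.5]],
    [1, [0, 0, 0], [0, 0, 0]]
  ]
}}

```text
time_s: 6.2
ee_pos: [601.8, 250.0, 104.5]
tcp_rot: [[0.978, -0.209, 0.002], [-0.209, -0.978, -0.001], [0.002, 0.0, -1.0]]
ft_force: [-3.2, 0.2, 5.5]
width: 11.5
gripper_force: 73.0
```

```bash
python3 - <<'E'
from h import *
s=ctrl.observe(); print(s["wrist_torque"],s["ft_force"],s["width"]); plan(602.5,249,104)
E
```

```text
[0.02965641 0.51624014 1.66873003] [-3.15164774  0.16666687  5.52332249] 11.517101096702971
at [601.8 250.  104.5] yaw -12.1 tool shift [0.9 0.8 0.5] rz None
```

Emit:
{"fn": "apply_moves", "kwargs": {
  "moves": [
    [-1, [0, 0, 0], [0, 0, 0]],
    [-1, [0, 0, 0], [0, 0, 0]],
    [-1, [0, 0, 0], [0, 0, 0]],
    [-1, [0, 0, 0], [0, 0, 0]],
    [-1, [0, 0, -30], [0, 0, 0]]
  ]
}}

```text
time_s: 6.62
ee_pos: [597.3, 244.8, 126.1]
tcp_rot: [[0.975, -0.22, -0.013], [-0.22, -0.975, -0.006], [-0.012, 0.009, -1.0]]
ft_force: [-0.1, 0.1, -1.2]
width: 71.6
gripper_force: 0.0
```

Emit:
{"fn": "apply_moves", "kwargs": {
  "moves": [
    [-1, [0, 0, -30], [0, 0, 0]],
    [-1, [0, 0, -30], [0, 0, -7.1]],
    [-1, [0, 0, -20], [0, 0, -7.1]],
    [-1, [0, 0, 0], [0, 0, -7.1]],
    [-1, [0, 0, 0], [0, 0, -7.1]]
  ]
}}

```text
time_s: 7.03
ee_pos: [603.8, 248.4, 215.9]
tcp_rot: [[0.961, 0.276, 0.004], [0.276, -0.961, 0.002], [0.005, -0.0, -1.0]]
ft_force: [-0.0, -0.2, -0.7]
width: 85.3
gripper_force: 0.0
```

Emit:
{"fn": "apply_moves", "kwargs": {
  "moves": [
    [-1, [0, 0, 0], [0, 0, -7.1]],
    [-1, [0, 0, 0], [0, 0, -7.1]],
    [-1, [0, 0, 0], [0, 0, -7.1]],
    [-1, [0, 0, 0], [0, 0, -7.1]],
    [-1, [0, 0, 0], [0, 0, -7.1]]
  ]
}}

```text
time_s: 7.45
ee_pos: [602.3, 247.5, 212.8]
tcp_rot: [[0.622, 0.783, -0.001], [0.783, -0.622, -0.0], [-0.001, -0.0, -1.0]]
ft_force: [-0.9, 0.1, 0.1]
width: 85.4
gripper_force: 0.0
```

Emit:
{"fn": "apply_moves", "kwargs": {
  "moves": [
    [-1, [0, 0, 0], [0, 0, -7.1]],
    [-1, [0, 0, 0], [0, 0, -7.1]],
    [-1, [0, 0, 0], [0, 0, -7.1]],
    [-1, [0, 0, 0], [0, 0, -7.1]],
    [-1, [0, 0, 0], [0, 0, -7.1]]
  ]
}}

```text
time_s: 7.87
ee_pos: [602.3, 247.4, 212.8]
tcp_rot: [[0.052, 0.999, -0.001], [0.999, -0.052, -0.0], [-0.0, -0.001, -1.0]]
ft_force: [-0.5, -0.2, -0.3]
width: 85.7
gripper_force: 0.0
```

Emit:
{"fn": "apply_moves", "kwargs": {
  "moves": [
    [-1, [0, 0, 0], [0, 0, -7.1]],
    [-1, [0, 0, 0], [0, 0, -7.1]],
    [-1, [0, 0, 0], [0, 0, -7.1]],
    [-1, [0, 0, 0], [0, 0, -7.1]],
    [-1, [0, 0, 0], [0, 0, -7.1]]
  ]
}}

```text
time_s: 8.28
ee_pos: [602.3, 247.4, 212.8]
tcp_rot: [[-0.538, 0.843, -0.001], [0.843, 0.538, -0.0], [-0.0, -0.001, -1.0]]
ft_force: [0.5, 0.4, -0.6]
width: 85.6
gripper_force: 0.0
```

```bash
python3 - <<'E'
from h import *
plan(654.9,113.2,103,130); print(ctrl.observe()["qpos"].round(1))
p,w=grab("wrist"); bars(p,w); cv2.imwrite("pics/w2.png",p[:,:,::-1])
E
```

```text
at [602.3 247.4 212.8] yaw 122.5 tool shift [-141.4  -27.8  109.8] rz -7.5
[  7.4  30.  -45.   90.5  22.3  68.9  -9.4]
bar px [324.0, 206.0] 852 ctr [601.9 250.7] size [12.1 50.6] z 129.0 yaw 170.6
bar px [172.0, 250.0] 984 ctr [509.7 136.8] size [50.6 13.2] z 128.6 yaw 15.6
bar px [293.0, 336.0] 454 ctr [652.  116.6] size [13.  42.5] z 128.9 yaw 131.9
```

Emit:
{"fn": "apply_moves", "kwargs": {
  "moves": [
    [-1, [0, 0, 0], [0, 0, -7.1]],
    [-1, [-34.1, -11.5, 0], [0, 0, 0]],
    [-1, [-34.1, -11.5, 0], [0, 0, 0]],
    [-1, [-34.1, -11.5, 0], [0, 0, 0]],
    [-1, [-34.1, -11.5, 0], [0, 0, 0]]
  ]
}}

```text
time_s: 8.75
ee_pos: [653.5, 111.6, 213.0]
tcp_rot: [[-0.632, 0.775, -0.0], [0.775, 0.632, -0.0], [-0.0, -0.0, -1.0]]
ft_force: [0.5, 0.1, -0.5]
width: 85.4
gripper_force: 0.0
```

Emit:
{"fn": "apply_moves", "kwargs": {
  "moves": [
    [-1, [0, 0, 0], [0, 0, 0]],
    [-1, [0, 0, 30], [0, 0, 0]],
    [-1, [0, 0, 30], [0, 0, 0]],
    [-1, [0, 0, 20], [0, 0, 0]],
    [-1, [0, 0, 0], [0, 0, 0]]
  ]
}}

```text
time_s: 9.17
ee_pos: [649.1, 111.3, 127.1]
tcp_rot: [[-0.632, 0.775, -0.011], [0.775, 0.632, -0.003], [0.005, -0.01, -1.0]]
ft_force: [-0.7, -0.8, -0.8]
width: 85.1
gripper_force: 0.0
```

```bash
python3 - <<'E'
from h import *
plan(654.9,113.5,103,130.5)
E
```

```text
at [649.1 111.3 127.1] yaw 129.2 tool shift [-2.1  6.2 24.1] rz -1.3
```

Emit:
{"fn": "apply_moves", "kwargs": {
  "moves": [
    [-1, [0, 0, 10], [0, 0, -1]],
    [-1, [0, 0, 10], [0, 0, 0]],
    [-1, [0, 0, 8], [0, 0, 0]],
    [-1, [0, 0, 0], [0, 0, 0]],
    [-1, [0, 0, 0], [0, 0, 0]]
  ]
}}

```text
time_s: 9.58
ee_pos: [653.2, 113.6, 105.3]
tcp_rot: [[-0.647, 0.762, -0.0], [0.762, 0.647, 0.0], [0.0, -0.0, -1.0]]
ft_force: [-0.4, 0.1, 0.2]
width: 85.2
gripper_force: 0.0
```

```bash
python3 - <<'E'
from h import *
plan(654.9,113.5,103,130.5)
E
```

```text
at [653.2 113.6 105.3] yaw 130.3 tool shift [-1.2  1.2  2.3] rz -0.2
```

Emit:
{"fn": "apply_moves", "kwargs": {
  "moves": [
    [1, [-1, 1, 1.5], [0, 0, 0]],
    [1, [0, 0, 0], [0, 0, 0]],
    [1, [0, 0, 0], [0, 0, 0]],
    [1, [0, 0, 0], [0, 0, 0]],
    [1, [0, 0, 0], [0, 0, 0]]
  ]
}}

```text
time_s: 10.0
ee_pos: [654.8, 113.5, 104.2]
tcp_rot: [[-0.648, 0.762, 0.001], [0.762, 0.648, 0.0], [-0.0, 0.001, -1.0]]
ft_force: [0.5, 0.7, -0.2]
width: 25.3
gripper_force: 0.0
```

Emit:
{"fn": "apply_moves", "kwargs": {
  "moves": [
    [1, [0, 0, 0], [0, 0, 0]],
    [1, [0, 0, 0], [0, 0, 0]],
    [1, [0, 0, 0], [0, 0, 0]],
    [1, [0, 0, 0], [0, 0, 0]],
    [1, [0, 0, 0], [0, 0, 4]]
  ]
}}

```text
time_s: 10.42
ee_pos: [654.7, 113.4, 104.2]
tcp_rot: [[-0.592, 0.806, 0.0], [0.806, 0.592, 0.0], [-0.0, 0.0, -1.0]]
ft_force: [-1.2, -0.6, 2.3]
width: 11.9
gripper_force: 59.9
```

Emit:
{"fn": "apply_moves", "kwargs": {
  "moves": [
    [1, [0, 0, 0], [0, 0, 6]],
    [1, [0, 0, 0], [0, 0, 6]],
    [1, [0, 0, 0], [0, 0, 6]],
    [1, [0, 0, 0], [0, 0, 6]],
    [1, [0, 0, 0], [0, 0, 6]]
  ]
}}

```text
time_s: 10.83
ee_pos: [655.3, 113.7, 104.2]
tcp_rot: [[-0.106, 0.994, 0.002], [0.994, 0.106, 0.0], [0.0, 0.002, -1.0]]
ft_force: [0.5, -0.3, 0.2]
width: 11.8
gripper_force: 59.6
```

Emit:
{"fn": "apply_moves", "kwargs": {
  "moves": [
    [1, [0, 0, 0], [0, 0, 6]],
    [1, [0, 0, 0], [0, 0, 6]],
    [1, [0, 0, 0], [0, 0, 6]],
    [1, [0, 0, 0], [0, 0, 6]],
    [1, [0, 0, 0], [0, 0, 6]]
  ]
}}

```text
time_s: 11.25
ee_pos: [656.0, 113.6, 104.2]
tcp_rot: [[0.405, 0.914, 0.003], [0.914, -0.405, 0.001], [0.002, 0.003, -1.0]]
ft_force: [2.3, 0.3, -1.6]
width: 11.8
gripper_force: 59.5
```

Emit:
{"fn": "apply_moves", "kwargs": {
  "moves": [
    [1, [0, 0, 0], [0, 0, 5]],
    [1, [0, 0, 0], [0, 0, 5]],
    [1, [0, 0, 0], [0, 0, 2]],
    [1, [0, 0, 0], [0, 0, 1]],
    [1, [0, 0, 0], [0, 0, 0]]
  ]
}}

```text
time_s: 11.67
ee_pos: [656.2, 113.5, 104.1]
tcp_rot: [[0.597, 0.802, 0.004], [0.802, -0.597, 0.0], [0.003, 0.003, -1.0]]
ft_force: [4.1, 0.5, -0.9]
width: 11.8
gripper_force: 59.3
```

```bash
python3 - <<'E'
from h import *
s=ctrl.observe(); print(s["wrist_torque"],s["ft_force"],s["width"]); plan(654.9,113.5,103,51)
E
```

```text
[ 0.02457247 -0.7864475  -0.04190339] [ 4.08099691  0.45922759 -0.90830789] 11.829662534020263
at [656.2 113.5 104.1] yaw 53.4 tool shift [-0.7 -1.1  1.1] rz 2.4
```

Now the last bit to the stop, release, rise, then rotate back for the third bolt.

Emit:
{"fn": "apply_moves", "kwargs": {
  "moves": [
    [1, [0, 0, 0], [0, 0, 1.5]],
    [1, [0, 0, 0], [0, 0, 1.5]],
    [1, [0, 0, 0], [0, 0, 1.5]],
    [1, [0, 0, 0], [0, 0, 1]],
    [1, [0, 0, 0], [0, 0, 0]]
  ]
}}

```text
time_s: 12.08
ee_pos: [656.2, 113.4, 104.2]
tcp_rot: [[0.667, 0.745, 0.004], [0.745, -0.667, -0.001], [0.002, 0.004, -1.0]]
ft_force: [5.8, -0.5, -2.0]
width: 12.4
gripper_force: 70.4
```

```bash
python3 - <<'E'
from h import *
s=ctrl.observe(); print(s["wrist_torque"],s["ft_force"],s["width"]); plan(654.9,113.5,103,51)
E
```

```text
[-0.12628534 -1.04977542  1.16613672] [ 5.84758551 -0.54668065 -1.99081116] 12.361273115183835
at [656.2 113.4 104.2] yaw 48.1 tool shift [-0.8 -1.   1.2] rz -2.9
```

Emit:
{"fn": "apply_moves", "kwargs": {
  "moves": [
    [-1, [0, 0, 0], [0, 0, 0]],
    [-1, [0, 0, 0], [0, 0, 0]],
    [-1, [0, 0, 0], [0, 0, 0]],
    [-1, [0, 0, 0], [0, 0, 0]],
    [-1, [0, 0, -20], [0, 0, 0]]
  ]
}}

```text
time_s: 12.5
ee_pos: [650.1, 112.4, 119.0]
tcp_rot: [[0.671, 0.741, -0.011], [0.741, -0.671, -0.002], [-0.009, -0.007, -1.0]]
ft_force: [-0.3, -0.6, -0.8]
width: 71.6
gripper_force: 0.0
```

Emit:
{"fn": "apply_moves", "kwargs": {
  "moves": [
    [-1, [0, 0, -30], [0, 0, 0]],
    [-1, [0, 0, -30], [0, 0, -4.4]],
    [-1, [0, 0, -30], [0, 0, -7.1]],
    [-1, [0, 0, 0], [0, 0, -7.1]],
    [-1, [0, 0, 0], [0, 0, -7.1]]
  ]
}}

```text
time_s: 12.92
ee_pos: [655.9, 114.2, 217.4]
tcp_rot: [[0.277, 0.961, 0.005], [0.961, -0.277, 0.001], [0.002, 0.005, -1.0]]
ft_force: [0.1, -0.3, -1.2]
width: 85.4
gripper_force: 0.0
```

Emit:
{"fn": "apply_moves", "kwargs": {
  "moves": [
    [-1, [0, 0, 0], [0, 0, -7.1]],
    [-1, [0, 0, 0], [0, 0, -7.1]],
    [-1, [0, 0, 0], [0, 0, -7.1]],
    [-1, [0, 0, 0], [0, 0, -7.1]],
    [-1, [0, 0, 0], [0, 0, -7.1]]
  ]
}}

```text
time_s: 13.33
ee_pos: [653.8, 113.4, 213.5]
tcp_rot: [[-0.332, 0.943, -0.001], [0.943, 0.332, -0.0], [0.0, -0.001, -1.0]]
ft_force: [0.3, -0.4, 0.5]
width: 85.6
gripper_force: 0.0
```

Emit:
{"fn": "apply_moves", "kwargs": {
  "moves": [
    [-1, [0, 0, 0], [0, 0, -7.1]],
    [-1, [0, 0, 0], [0, 0, -7.1]],
    [-1, [0, 0, 0], [0, 0, -7.1]],
    [-1, [0, 0, 0], [0, 0, -7.1]],
    [-1, [0, 0, 0], [0, 0, -7.1]]
  ]
}}

```text
time_s: 13.75
ee_pos: [653.9, 113.3, 213.5]
tcp_rot: [[-0.818, 0.575, -0.001], [0.575, 0.818, -0.0], [0.001, -0.001, -1.0]]
ft_force: [0.1, -0.6, -0.9]
width: 85.2
gripper_force: 0.0
```

Emit:
{"fn": "apply_moves", "kwargs": {
  "moves": [
    [-1, [0, 0, 0], [0, 0, -7.1]],
    [-1, [0, 0, 0], [0, 0, -7.1]],
    [-1, [0, 0, 0], [0, 0, -7.1]],
    [-1, [0, 0, 0], [0, 0, -7.1]],
    [-1, [0, 0, 0], [0, 0, -7.1]]
  ]
}}

```text
time_s: 14.17
ee_pos: [653.9, 113.2, 213.5]
tcp_rot: [[-1.0, -0.007, -0.001], [-0.007, 1.0, -0.0], [0.001, -0.0, -1.0]]
ft_force: [-0.1, 0.3, 0.2]
width: 85.4
gripper_force: 0.0
```

```bash
python3 - <<'E'
from h import *
p,w=grab("wrist"); bars(p,w); print(ctrl.observe()["qpos"].round(1)); plan(510.2,136.3,103,194.5)
E
```

```text
bar px [354.0, 24.0] 879 ctr [512.3 136.3] size [46.2 13.3] z 128.8 yaw 16.2
bar px [487.0, 150.0] 806 ctr [602.1 249.1] size [13.2 51.4] z 128.7 yaw 170.7
bar px [320.0, 210.0] 900 ctr [654.1 112.4] size [51.2 13.2] z 129.0 yaw 51.5
[ 23.5  34.  -51.9  88.4  27.6  71.4  58. ]
at [653.9 113.1 213.3] yaw -179.4 tool shift [143.3  24.7 110.5] rz -373.9
```

Emit:
{"fn": "apply_moves", "kwargs": {
  "moves": [
    [-1, [0, 0, 0], [0, 0, -7.1]],
    [-1, [0, 0, 0], [0, 0, -7.1]],
    [-1, [33.1, 15, 0], [0, 0, 0]],
    [-1, [33.1, 15, 0], [0, 0, 0]],
    [-1, [33.1, 15, 0], [0, 0, 0]]
  ]
}}

```text
time_s: 14.63
ee_pos: [545.7, 132.7, 213.0]
tcp_rot: [[-0.97, -0.242, -0.002], [-0.242, 0.97, 0.001], [0.002, 0.002, -1.0]]
ft_force: [0.7, 0.3, 0.7]
width: 85.5
gripper_force: 0.0
```

Emit:
{"fn": "apply_moves", "kwargs": {
  "moves": [
    [-1, [33.1, 15, 0], [0, 0, 0]],
    [-1, [0, 0, 20], [0, 0, 0]],
    [-1, [0, 0, 25], [0, 0, 0]],
    [-1, [0, 0, 20], [0, 0, 0]],
    [-1, [0, 0, 15], [0, 0, 0]]
  ]
}}

```text
time_s: 15.05
ee_pos: [510.1, 138.1, 132.2]
tcp_rot: [[-0.97, -0.244, -0.002], [-0.244, 0.97, -0.002], [0.002, -0.001, -1.0]]
ft_force: [-0.5, -0.1, 0.1]
width: 85.7
gripper_force: 0.0
```

Emit:
{"fn": "apply_moves", "kwargs": {
  "moves": [
    [-1, [0, 0, 10], [0, 0, 0]],
    [-1, [0, 0, 10], [0, 0, 0]],
    [-1, [0, 0, 9], [0, 0, 0]],
    [-1, [0, 0, 0], [0, 0, 0]],
    [-1, [0, 0, 0], [0, 0, 0]]
  ]
}}

```text
time_s: 15.47
ee_pos: [511.5, 139.2, 104.7]
tcp_rot: [[-0.969, -0.246, -0.0], [-0.246, 0.969, 0.0], [0.0, 0.0, -1.0]]
ft_force: [-0.1, -0.5, 0.1]
width: 85.5
gripper_force: 0.0
```

```bash
python3 - <<'E'
from h import *
plan(510.2,136.3,103.5,195)
E
```

```text
at [511.5 139.2 104.7] yaw -165.8 tool shift [ 2.  -2.5  1.2] rz -360.8
```

Emit:
{"fn": "apply_moves", "kwargs": {
  "moves": [
    [1, [1.8, -2.5, 1], [0, 0, 0]],
    [1, [0, 0, 0], [0, 0, 0]],
    [1, [0, 0, 0], [0, 0, 0]],
    [1, [0, 0, 0], [0, 0, 0]],
    [1, [0, 0, 0], [0, 0, 0]]
  ]
}}

```text
time_s: 15.88
ee_pos: [510.6, 136.1, 104.2]
tcp_rot: [[-0.969, -0.246, 0.001], [-0.246, 0.969, 0.0], [-0.001, -0.0, -1.0]]
ft_force: [0.5, 0.3, -0.1]
width: 25.5
gripper_force: 0.0
```

Emit:
{"fn": "apply_moves", "kwargs": {
  "moves": [
    [1, [0, 0, 0], [0, 0, 0]],
    [1, [0, 0, 0], [0, 0, 0]],
    [1, [0, 0, 0], [0, 0, 0]],
    [1, [0, 0, 0], [0, 0, 0]],
    [1, [0, 0, 0], [0, 0, 5]]
  ]
}}

```text
time_s: 16.3
ee_pos: [510.6, 135.7, 104.2]
tcp_rot: [[-0.987, -0.16, 0.0], [-0.16, 0.987, -0.001], [-0.0, -0.001, -1.0]]
ft_force: [-1.1, -1.4, 4.4]
width: 12.3
gripper_force: 60.4
```

Emit:
{"fn": "apply_moves", "kwargs": {
  "moves": [
    [1, [0, 0, 0], [0, 0, 6]],
    [1, [0, 0, 0], [0, 0, 6]],
    [1, [0, 0, 0], [0, 0, 6]],
    [1, [0, 0, 0], [0, 0, 6]],
    [1, [0, 0, 0], [0, 0, 6]]
  ]
}}

```text
time_s: 16.72
ee_pos: [510.6, 135.5, 104.2]
tcp_rot: [[-0.933, 0.359, 0.0], [0.359, 0.933, -0.001], [-0.001, -0.001, -1.0]]
ft_force: [-1.0, -2.0, 4.8]
width: 11.9
gripper_force: 60.2
```

Emit:
{"fn": "apply_moves", "kwargs": {
  "moves": [
    [1, [0, 0, 0], [0, 0, 6]],
    [1, [0, 0, 0], [0, 0, 6]],
    [1, [0, 0, 0], [0, 0, 6]],
    [1, [0, 0, 0], [0, 0, 6]],
    [1, [0, 0, 0], [0, 0, 6]]
  ]
}}

```text
time_s: 17.13
ee_pos: [510.5, 135.2, 104.2]
tcp_rot: [[-0.629, 0.777, 0.0], [0.777, 0.629, -0.002], [-0.001, -0.001, -1.0]]
ft_force: [-2.0, -2.9, 5.9]
width: 11.8
gripper_force: 60.3
```

Emit:
{"fn": "apply_moves", "kwargs": {
  "moves": [
    [1, [0, 0, 0], [0, 0, 5]],
    [1, [0, 0, 0], [0, 0, 5]],
    [1, [0, 0, 0], [0, 0, 4]],
    [1, [0, 0, 0], [0, 0, 2]],
    [1, [0, 0, 0], [0, 0, 1]]
  ]
}}

```text
time_s: 17.55
ee_pos: [510.3, 135.1, 104.2]
tcp_rot: [[-0.378, 0.926, -0.0], [0.926, 0.378, -0.002], [-0.002, -0.001, -1.0]]
ft_force: [-1.1, -2.9, 5.9]
width: 12.0
gripper_force: 60.4
```

Emit:
{"fn": "apply_moves", "kwargs": {
  "moves": [
    [1, [0, 0, 0], [0, 0, 1]],
    [1, [0, 0, 0], [0, 0, 1]],
    [1, [0, 0, 0], [0, 0, 1]],
    [1, [0, 0, 0], [0, 0, 1]],
    [1, [0, 0, 0], [0, 0, 0]]
  ]
}}

```text
time_s: 17.97
ee_pos: [510.3, 135.1, 104.2]
tcp_rot: [[-0.319, 0.948, 0.0], [0.948, 0.319, -0.004], [-0.004, -0.001, -1.0]]
ft_force: [-1.8, -3.0, 5.5]
width: 11.8
gripper_force: 67.9
```

```bash
python3 - <<'E'
from h import *
s=ctrl.observe(); print(s["wrist_torque"],s["ft_force"],s["width"]); plan(510.2,136.3,103.5,111)
E
```

```text
[-0.63219705  0.34160865  1.11486545] [-1.76624012 -2.95807436  5.50804113] 11.81760397288388
at [510.3 135.1 104.2] yaw 108.6 tool shift [1.2 0.3 0.7] rz -2.4
```

Emit:
{"fn": "apply_moves", "kwargs": {
  "moves": [
    [-1, [0, 0, 0], [0, 0, 0]],
    [-1, [0, 0, 0], [0, 0, 0]],
    [-1, [0, 0, 0], [0, 0, 0]],
    [-1, [0, 0, 0], [0, 0, 0]],
    [-1, [0, 0, -20], [0, 0, 0]]
  ]
}}

```text
time_s: 18.38
ee_pos: [507.0, 135.1, 120.3]
tcp_rot: [[-0.313, 0.95, -0.008], [0.95, 0.313, -0.001], [0.002, -0.008, -1.0]]
ft_force: [0.2, -1.0, -0.8]
width: 72.0
gripper_force: 0.0
```

Emit:
{"fn": "apply_moves", "kwargs": {
  "moves": [
    [-1, [0, 0, -30], [0, 0, 0]],
    [-1, [0, 0, -30], [0, 0, 6.2]],
    [-1, [0, 0, -30], [0, 0, 6.2]],
    [-1, [0, 0, 0], [0, 0, 6.2]],
    [-1, [0, 0, 0], [0, 0, 0]]
  ]
}}

```text
time_s: 18.8
ee_pos: [512.1, 137.0, 216.3]
tcp_rot: [[0.008, 1.0, 0.005], [1.0, -0.008, 0.001], [0.001, 0.005, -1.0]]
ft_force: [0.4, -0.1, -0.6]
width: 85.4
gripper_force: 0.0
```

Emit:
{"fn": "apply_moves", "kwargs": {
  "moves": [
    [-1, [-40, 2, 0], [0, 0, 0]],
    [-1, [-40, 2, 0], [0, 0, 0]],
    [-1, [-40, 2, 0], [0, 0, 0]],
    [-1, [-40, 2, 0], [0, 0, 0]],
    [-1, [-40, 2, 0], [0, 0, 0]]
  ]
}}

```text
time_s: 19.22
ee_pos: [517.7, -65.6, 212.2]
tcp_rot: [[0.002, 1.0, -0.003], [1.0, -0.002, 0.001], [0.001, -0.003, -1.0]]
ft_force: [0.5, 0.3, -0.3]
width: 85.4
gripper_force: 0.0
```

Emit:
{"fn": "apply_moves", "kwargs": {
  "moves": [
    [-1, [-40, 2, 0], [0, 0, 0]],
    [-1, [-40, 2, 0], [0, 0, 0]],
    [-1, [-40, 2, 0], [0, 0, 0]],
    [-1, [-40, 2, 0], [0, 0, 0]],
    [-1, [-40, 2, 0], [0, 0, 0]]
  ]
}}

```text
time_s: 19.63
ee_pos: [526.6, -265.4, 211.9]
tcp_rot: [[0.003, 1.0, -0.003], [1.0, -0.003, 0.001], [0.001, -0.003, -1.0]]
ft_force: [0.3, 0.3, 0.1]
width: 85.3
gripper_force: 0.0
```

```bash
cat >> h.py <<'E'
def ring(p,w,x0,y0,zlo,zhi,rad,colour=None):
    """min enclosing circle of points near (x0,y0) in a height band"""
    m=(np.hypot(w[...,0]-x0,w[...,1]-y0)<rad)&(w[...,2]>zlo)&(w[...,2]<zhi)
    if colour: m&=masks(p)[colour]
    q=w[m]
    if len(q)<10: print("few",len(q)); return
    c,r=cv2.minEnclosingCircle(q[:,:2].astype(np.float32)); print("n",len(q),"circle",np.round(c,1),round(r,1),"z",np.round(np.percentile(q[:,2],[5,50,95]),1))
E
python3 - <<'E'
from h import *
plan(531,-266,103,90)
p,w=grab("wrist"); cv2.imwrite("pics/w3.png",p[:,:,::-1])
ring(p,w,531,-266,44,60,45)
ring(p,w,520,-155,35,50,45,"brass"); ring(p,w,653,-138,6,20,50,"green"); ring(p,w,415,-380,4,20,50)
E
```

```text
at [ 526.6 -265.4  211.9] yaw 89.8 tool shift [ -0.7   4.7 108.9] rz -0.2
n 924 circle [ 530.1 -266.9] 23.1 z [45.4 47.1 48.3]
n 678 circle [ 517.8 -156.3] 20.1 z [40.7 42.9 44.3]
n 1764 circle [ 652.1 -138.9] 32.3 z [ 7.7  9.3 10.6]
n 690 circle [ 413.7 -381.5] 28.2 z [5.3 7.1 8.3]
```

View pics/w3.png

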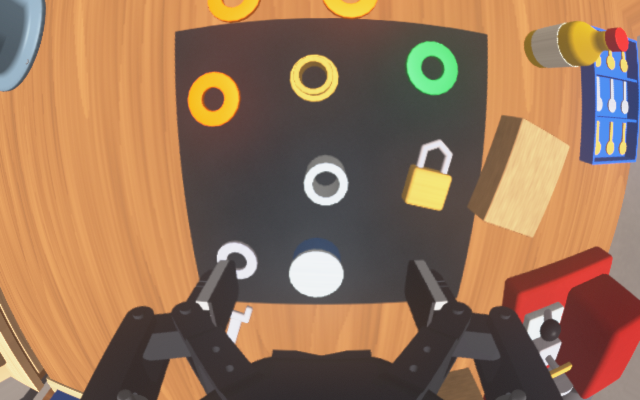

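Emit:
{"fn": "apply_moves", "kwargs": {
  "moves": [
    [-1, [-1.5, 3.5, 40], [0, 0, 0]],
    [-1, [0, 0, 40], [0, 0, 0]],
    [-1, [0, 0, 40], [0, 0, 0]],
    [-1, [0, 0, 25], [0, 0, 0]],
    [-1, [0, 0, 10], [0, 0, 0]]
  ]
}}

```text
time_s: 20.1
ee_pos: [526.1, -263.0, 52.1]
tcp_rot: [[0.003, 1.0, -0.011], [1.0, -0.003, 0.006], [0.006, -0.011, -1.0]]
ft_force: [-0.9, 0.3, -1.3]
width: 85.6
gripper_force: 0.0
```

Emit:
{"fn": "apply_moves", "kwargs": {
  "moves": [
    [-1, [0, 0, 12], [0, 0, 0]],
    [-1, [0, 0, 12], [0, 0, 0]],
    [-1, [0, 0, 12], [0, 0, 0]],
    [-1, [0, 0, 0], [0, 0, 0]],
    [-1, [0, 0, 0], [0, 0, 0]]
  ]
}}

```text
time_s: 20.52
ee_pos: [531.7, -265.6, 22.9]
tcp_rot: [[0.006, 1.0, 0.0], [1.0, -0.006, -0.0], [-0.0, 0.0, -1.0]]
ft_force: [-0.1, -0.0, 0.7]
width: 85.5
gripper_force: 0.0
```

Emit:
{"fn": "apply_moves", "kwargs": {
  "moves": [
    [1, [0, 0, 0], [0, 0, 0]],
    [1, [0, 0, 0], [0, 0, 0]],
    [1, [0, 0, 0], [0, 0, 0]],
    [1, [0, 0, 0], [0, 0, 0]],
    [1, [0, 0, 0], [0, 0, 0]]
  ]
}}

```text
time_s: 20.93
ee_pos: [532.6, -266.1, 24.4]
tcp_rot: [[0.006, 1.0, 0.002], [1.0, -0.006, -0.001], [-0.001, 0.002, -1.0]]
ft_force: [-0.7, -0.6, 6.4]
width: 44.4
gripper_force: 61.4
```

Emit:
{"fn": "apply_moves", "kwargs": {
  "moves": [
    [1, [0, 0, 0], [0, 0, 0]],
    [1, [0, 0, 0], [0, 0, 0]],
    [1, [0, 0, 0], [0, 0, 0]],
    [1, [0, 0, -5], [0, 0, 0]],
    [1, [0, 0, -15], [0, 0, 0]]
  ]
}}

```text
time_s: 21.35
ee_pos: [528.9, -264.6, 40.7]
tcp_rot: [[0.006, 1.0, -0.005], [1.0, -0.006, 0.002], [0.002, -0.005, -1.0]]
ft_force: [-0.2, -0.6, -1.6]
width: 44.4
gripper_force: 61.4
```

```bash
python3 - <<'E'
from h import *
plan(589.4,166.2,260,90)
E
```

```text
at [ 528.9 -264.6   40.7] yaw 89.7 tool shift [ 431.6   56.8 -218.5] rz -0.3
```

Emit:
{"fn": "apply_moves", "kwargs": {
  "moves": [
    [1, [0, 0, -38], [0, 0, 0]],
    [1, [0, 0, -38], [0, 0, 0]],
    [1, [0, 0, -38], [0, 0, 0]],
    [1, [0, 0, -38], [0, 0, 0]],
    [1, [0, 0, -38], [0, 0, 0]]
  ]
}}

```text
time_s: 21.77
ee_pos: [530.5, -265.0, 234.1]
tcp_rot: [[0.006, 1.0, -0.001], [1.0, -0.006, 0.001], [0.001, -0.001, -1.0]]
ft_force: [0.3, 0.4, -1.6]
width: 44.2
gripper_force: 61.6
```

Emit:
{"fn": "apply_moves", "kwargs": {
  "moves": [
    [1, [36, 4.8, 0], [0, 0, 0]],
    [1, [36, 4.8, 0], [0, 0, 0]],
    [1, [36, 4.8, 0], [0, 0, 0]],
    [1, [36, 4.8, 0], [0, 0, 0]],
    [1, [36, 4.8, 0], [0, 0, 0]]
  ]
}}

```text
time_s: 22.18
ee_pos: [555.8, -84.1, 232.5]
tcp_rot: [[0.006, 1.0, -0.001], [1.0, -0.006, -0.0], [-0.0, -0.001, -1.0]]
ft_force: [0.8, 0.4, -1.7]
width: 44.6
gripper_force: 61.6
```

Emit:
{"fn": "apply_moves", "kwargs": {
  "moves": [
    [1, [36, 4.8, 0], [0, 0, 0]],
    [1, [36, 4.8, 0], [0, 0, 0]],
    [1, [36, 4.8, 0], [0, 0, 0]],
    [1, [36, 4.8, 0], [0, 0, 0]],
    [1, [36, 4.8, 0], [0, 0, 0]]
  ]
}}

```text
time_s: 22.6
ee_pos: [580.9, 95.6, 232.4]
tcp_rot: [[0.006, 1.0, -0.001], [1.0, -0.006, -0.001], [-0.001, -0.001, -1.0]]
ft_force: [0.4, -0.2, -1.2]
width: 44.4
gripper_force: 61.6
```

Emit:
{"fn": "apply_moves", "kwargs": {
  "moves": [
    [1, [36, 4.8, 0], [0, 0, 0]],
    [1, [36, 4.8, 0], [0, 0, 0]],
    [1, [0, 0, 0], [0, 0, 0]],
    [1, [0, 0, 0], [0, 0, 0]],
    [1, [0, 0, 0], [0, 0, 0]]
  ]
}}

```text
time_s: 23.02
ee_pos: [591.0, 165.8, 232.1]
tcp_rot: [[0.005, 1.0, -0.001], [1.0, -0.005, -0.001], [-0.001, -0.001, -1.0]]
ft_force: [-0.1, -0.7, -1.0]
width: 44.6
gripper_force: 61.6
```

```bash
python3 - <<'E'
from h import *
plan(589.4,166.2,205,90)
p,w=grab("wrist"); cv2.imwrite("pics/w4.png",p[:,:,::-1])
for z0 in (170,190,210,220): ring(p,w,589,166,z0,z0+25,40)
ring(p,w,589.4,166.2,145,166,30)
E
```

```text
at [591.  165.8 232.1] yaw 89.7 tool shift [ 0.4 -1.6 27.1] rz -0.3
few 0
n 401 circle [590.8 171. ] 21.6 z [208.7 211.9 214.6]
n 2193 circle [591.4 170.6] 22.3 z [211.9 224.7 234.2]
n 3140 circle [590.4 172.7] 35.7 z [221.9 235.8 244.1]
n 403 circle [588.9 166.7] 11.0 z [146.5 151.9 158.8]
```

View pics/w4.png

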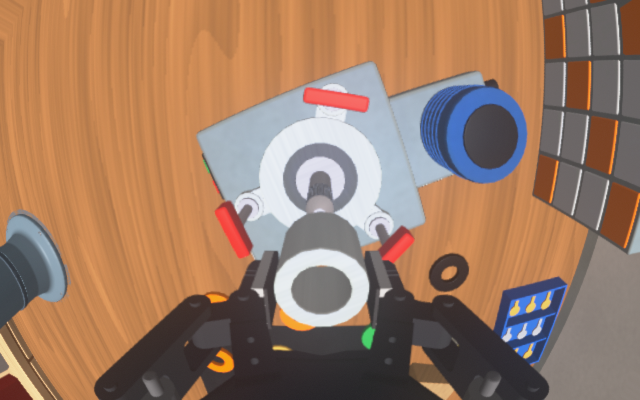

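```bash
python3 - <<'E'
from h import *
p,w=grab("wrist"); m=(w[...,2]>250)&(w[...,2]<264)&(np.hypot(w[...,0]-590,w[...,1]-166)<32)
u=np.argwhere(m); print(len(u)); q=w[m]; print(np.percentile(q,[1,50,99],axis=0).round(1))
s=masks(p)["steel"]&m; q=w[s]; c,r=cv2.minEnclosingCircle(q[:,:2].astype(np.float32)); print(c,r)
E
```

```text
5197
[[560.  142.9 250.2]
 [590.5 170.6 254.7]
 [618.4 185.7 263.4]]
(590.8036499023438, 169.5426788330078) 29.004104614257812
```

```bash
python3 - <<'E'
from h import *
p,w=grab("wrist")
for z0,z1 in((252,260),(215,250)):
    m=(w[...,2]>z0)&(w[...,2]<z1)&(abs(w[...,0]-590.5)<6)&(abs(w[...,1]-168)<35)
    print(m.sum(),np.percentile(w[m],[0,1,5,50,95,99,100],axis=0).round(1)[:,1:])
E
```

```text
914 [[140.4 252. ]
 [140.8 252.1]
 [142.3 252.7]
 [178.1 254.6]
 [184.8 255.6]
 [185.5 256. ]
 [185.8 256.4]]
1483 [[147.5 215. ]
 [147.8 215.6]
 [148.2 217.5]
 [150.  234.8]
 [185.4 248.6]
 [185.7 249.7]
 [186.1 250. ]]
```

Emit:
{"fn": "apply_moves", "kwargs": {
  "moves": [
    [1, [2, -1.5, 10], [0, 0, 0]],
    [1, [0, 0, 15], [0, 0, 0]],
    [1, [0, 0, 15], [0, 0, 0]],
    [1, [0, 0, 15], [0, 0, 0]],
    [1, [0, 0, 10], [0, 0, 0]]
  ]
}}

```text
time_s: 23.58
ee_pos: [589.0, 166.4, 165.4]
tcp_rot: [[0.008, 1.0, -0.003], [1.0, -0.008, -0.001], [-0.001, -0.003, -1.0]]
ft_force: [-0.3, -0.6, -1.8]
width: 44.7
gripper_force: 61.6
```

Emit:
{"fn": "apply_moves", "kwargs": {
  "moves": [
    [1, [0, 0, 10], [0, 0, 0]],
    [1, [0, 0, 10], [0, 0, 0]],
    [1, [0, 0, 10], [0, 0, 0]],
    [1, [0, 0, 5], [0, 0, 0]],
    [1, [0, 0, 0], [0, 0, 0]]
  ]
}}

```text
time_s: 24.0
ee_pos: [589.1, 167.7, 131.2]
tcp_rot: [[0.006, 1.0, -0.003], [1.0, -0.006, -0.001], [-0.001, -0.003, -1.0]]
ft_force: [-0.3, -0.3, -1.2]
width: 44.5
gripper_force: 61.6
```

```bash
python3 - <<'E'
from h import *
s=ctrl.observe(); print(s["wrist_torque"],s["ft_force"],s["width"]); plan(589.4,166.2,91.5,90)
E
```

```text
[ 0.03020922  0.03605363 -0.01417532] [-0.30802753 -0.32354691 -1.22915222] 44.4729004164818
at [589.1 167.7 131.2] yaw 89.7 tool shift [-1.5  0.4 39.7] rz -0.3
```

Emit:
{"fn": "apply_moves", "kwargs": {
  "moves": [
    [1, [0, 0, 9], [0, 0, 0]],
    [1, [0, 0, 9], [0, 0, 0]],
    [1, [0, 0, 9], [0, 0, 0]],
    [1, [0, 0, 7], [0, 0, 0]],
    [1, [0, 0, 4], [0, 0, 0]]
  ]
}}

```text
time_s: 24.42
ee_pos: [589.2, 167.8, 93.1]
tcp_rot: [[0.006, 1.0, -0.002], [1.0, -0.006, -0.001], [-0.001, -0.002, -1.0]]
ft_force: [-0.7, -0.4, -1.4]
width: 44.6
gripper_force: 61.6
```

Emit:
{"fn": "apply_moves", "kwargs": {
  "moves": [
    [1, [0, 0, 0], [0, 0, 0]],
    [-1, [0, 0, 0], [0, 0, 0]],
    [-1, [0, 0, 0], [0, 0, 0]],
    [-1, [0, 0, 0], [0, 0, 0]],
    [-1, [0, 0, 0], [0, 0, 0]]
  ]
}}

```text
time_s: 24.83
ee_pos: [590.8, 168.5, 95.7]
tcp_rot: [[0.006, 1.0, 0.002], [1.0, -0.006, 0.001], [0.001, 0.002, -1.0]]
ft_force: [0.7, -0.2, -0.7]
width: 85.7
gripper_force: 0.0
```

Emit:
{"fn": "apply_moves", "kwargs": {
  "moves": [
    [-1, [0, 0, 0], [0, 0, 0]],
    [-1, [0, 0, 0], [0, 0, 0]],
    [-1, [0, 0, -30], [0, 0, 0]],
    [-1, [0, 0, -30], [0, 0, 0]],
    [-1, [0, 0, -30], [0, 0, 0]]
  ]
}}

```text
time_s: 25.25
ee_pos: [589.4, 168.0, 185.2]
tcp_rot: [[0.006, 1.0, -0.002], [1.0, -0.006, -0.0], [-0.0, -0.002, -1.0]]
ft_force: [1.7, 0.4, -0.9]
width: 85.5
gripper_force: 0.0
```

Emit:
{"fn": "apply_moves", "kwargs": {
  "moves": [
    [-1, [0, 0, -30], [0, 0, 0]],
    [-1, [0, 0, -30], [0, 0, 0]],
    [-1, [0, 0, -10], [0, 0, 0]],
    [-1, [0, 0, 0], [0, 0, 0]],
    [-1, [0, 0, 0], [0, 0, 0]]
  ]
}}

```text
time_s: 25.67
ee_pos: [590.1, 168.1, 254.6]
tcp_rot: [[0.006, 1.0, 0.0], [1.0, -0.006, -0.0], [-0.0, 0.0, -1.0]]
ft_force: [-0.3, -0.7, 0.0]
width: 85.7
gripper_force: 0.0
```

```bash
python3 - <<'E'
from h import *
plan(652.1,-138.9,100,90)
p,w=grab("wrist")
ring(p,w,589.4,166.2,100,118,35); ring(p,w,589.4,166.2,145,166,20)
for n in("scene","side"):
    p,w=grab(n); print(n); ring(p,w,589.4,166.2,100,118,40); ring(p,w,652,-139,0,20,60,"green"); blobs(p,w,"green",-10,200,(200,900,-600,500)); ring(p,w,413.7,-381.5,4,20,50,"steel"); ring(p,w,518,-156,35,60,50,"brass")
E
```

```text
at [590.1 168.1 254.6] yaw 89.7 tool shift [-306.5   63.8  154.7] rz -0.3
n 960 circle [589.2 167.1] 23.1 z [103.2 109.  111.2]
n 516 circle [589.  166.3] 11.3 z [147.1 153.7 159.7]
scene
n 100 circle [590.6 165.4] 23.4 z [101.8 110.2 114.5]
n 185 circle [ 678.4 -112.4] 33.0 z [ 3.2 10.6 14. ]
green px [333, 260] n 271 med [686.0, -110.0, 11.0] mid [685.0, -108.0, 8.0] ext [61.0, 56.0, 13.0]
n 195 circle [ 413.6 -381.7] 28.5 z [ 5.   8.9 12. ]
n 92 circle [ 518.  -155.6] 21.4 z [36.6 43.2 47.6]
side
n 141 circle [591.6 169.1] 24.4 z [101.3 107.8 114.4]
n 41 circle [ 683.3 -108.2] 32.1 z [ 1.6  7.  10.3]
green px [279, 208] n 108 med [699.0, -91.0, 7.0] mid [694.0, -99.0, 6.0] ext [45.0, 54.0, 15.0]
green px [292, 209] n 15 med [657.0, -106.0, 6.0] mid [659.0, -110.0, 5.0] ext [7.0, 36.0, 11.0]
n 84 circle [ 416.2 -378.7] 29.5 z [ 4.3  6.9 11.5]
n 72 circle [ 521.8 -154.8] 24.6 z [36.  40.7 45.2]
```

Emit:
{"fn": "apply_moves", "kwargs": {
  "moves": [
    [-1, [-35, 11.8, 0], [0, 0, 0]],
    [-1, [-35, 11.8, 0], [0, 0, 0]],
    [-1, [-35, 11.8, 0], [0, 0, 0]],
    [-1, [-35, 11.8, 10], [0, 0, 0]],
    [-1, [-35, 11.8, 10], [0, 0, 0]]
  ]
}}

```text
time_s: 26.23
ee_pos: [647.9, -8.9, 233.1]
tcp_rot: [[0.006, 1.0, -0.002], [1.0, -0.006, -0.0], [-0.0, -0.002, -1.0]]
ft_force: [-0.4, 0.3, 0.3]
width: 85.3
gripper_force: 0.0
```

Emit:
{"fn": "apply_moves", "kwargs": {
  "moves": [
    [-1, [-35, 11.8, 10], [0, 0, 0]],
    [-1, [-35, 11.8, 10], [0, 0, 0]],
    [-1, [-33, 12, 10], [0, 0, 0]],
    [-1, [0, 0, 0], [0, 0, 0]],
    [-1, [0, 0, 0], [0, 0, 0]]
  ]
}}

```text
time_s: 26.65
ee_pos: [681.1, -115.8, 200.3]
tcp_rot: [[0.013, 1.0, -0.007], [1.0, -0.013, -0.001], [-0.001, -0.007, -1.0]]
ft_force: [0.6, 0.4, -0.7]
width: 85.1
gripper_force: 0.0
```

```bash
python3 - <<'E'
from h import *
p,w=grab("wrist"); cv2.imwrite("pics/w5.png",p[:,:,::-1])
ring(p,w,685,-108,6,20,45,"green"); blobs(p,w,"green",0,30,(500,850,-300,100)); plan(684,-108,20,90)
E
```

```text
n 1830 circle [ 685.  -105.5] 32.1 z [ 7.8  9.2 10.4]
green px [325, 168] n 1882 med [684.0, -108.0, 9.0] mid [685.0, -105.0, 7.0] ext [57.0, 58.0, 7.0]
at [ 681.6 -111.8  201.6] yaw 89.5 tool shift [  3.7   3.3 181.6] rz -0.5
```

View pics/w5.png

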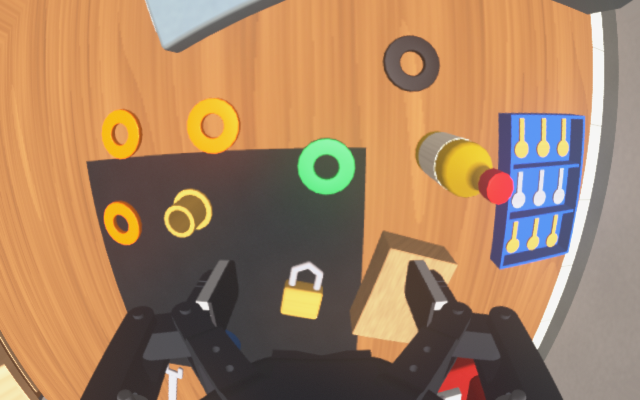

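Emit:
{"fn": "apply_moves", "kwargs": {
  "moves": [
    [-1, [6, 3.4, 40], [0, 0, 0]],
    [-1, [0, 0, 40], [0, 0, 0]],
    [-1, [0, 0, 40], [0, 0, 0]],
    [-1, [0, 0, 35], [0, 0, 0]],
    [-1, [0, 0, 15], [0, 0, 0]]
  ]
}}

```text
time_s: 27.12
ee_pos: [681.4, -100.9, 28.4]
tcp_rot: [[0.002, 1.0, -0.011], [1.0, -0.002, 0.003], [0.003, -0.011, -1.0]]
ft_force: [-1.5, -0.0, -0.7]
width: 85.5
gripper_force: 0.0
```

Emit:
{"fn": "apply_moves", "kwargs": {
  "moves": [
    [-1, [0, 0, 10], [0, 0, 0]],
    [-1, [0, 0, 10], [0, 0, 0]],
    [-1, [0, 0, 8], [0, 0, 0]],
    [-1, [0, 0, 0], [0, 0, 0]],
    [-1, [0, 0, 0], [0, 0, 0]]
  ]
}}

```text
time_s: 27.53
ee_pos: [687.7, -104.4, 8.2]
tcp_rot: [[0.006, 1.0, 0.002], [1.0, -0.006, -0.0], [-0.0, 0.002, -1.0]]
ft_force: [-0.2, 0.1, 0.5]
width: 85.3
gripper_force: 0.0
```

```bash
python3 - <<'E'
from h import *
p,w=grab("wrist"); ring(p,w,685,-105.5,4,14,45,"green"); plan(685,-105.5,-2,90); print(ctrl.observe()["ft_force"])
E
```

```text
n 8136 circle [ 684.9 -105.2] 32.2 z [ 7.2  9.1 10.1]
at [ 688.1 -104.5    8.6] yaw 89.7 tool shift [-1.  -3.1 10.6] rz -0.3
[-0.77755878  0.07134601  0.24235287]
```

Emit:
{"fn": "apply_moves", "kwargs": {
  "moves": [
    [-1, [-1, -3, 4], [0, 0, 0]],
    [-1, [0, 0, 4], [0, 0, 0]],
    [-1, [0, 0, 2.5], [0, 0, 0]],
    [-1, [0, 0, 0], [0, 0, 0]],
    [-1, [0, 0, 0], [0, 0, 0]]
  ]
}}

```text
time_s: 28.0
ee_pos: [683.2, -105.5, -4.0]
tcp_rot: [[0.006, 1.0, -0.001], [1.0, -0.006, 0.0], [0.0, -0.001, -1.0]]
ft_force: [-0.4, 0.2, -0.4]
width: 85.7
gripper_force: 0.0
```

Emit:
{"fn": "apply_moves", "kwargs": {
  "moves": [
    [1, [0, 0, 0], [0, 0, 0]],
    [1, [0, 0, 0], [0, 0, 0]],
    [1, [0, 0, 0], [0, 0, 0]],
    [1, [0, 0, 0], [0, 0, 0]],
    [1, [0, 0, 0], [0, 0, 0]]
  ]
}}

```text
time_s: 28.42
ee_pos: [684.6, -105.3, -2.3]
tcp_rot: [[0.006, 1.0, 0.002], [1.0, -0.006, -0.0], [-0.0, 0.002, -1.0]]
ft_force: [-1.0, 0.1, 5.8]
width: 61.1
gripper_force: 64.4
```

Emit:
{"fn": "apply_moves", "kwargs": {
  "moves": [
    [1, [0, 0, 0], [0, 0, 0]],
    [1, [0, 0, 0], [0, 0, 0]],
    [1, [0, 0, 0], [0, 0, 0]],
    [1, [0, 0, 0], [0, 0, 0]],
    [1, [0, 0, 0], [0, 0, 0]]
  ]
}}

```text
time_s: 28.83
ee_pos: [684.7, -105.3, -2.3]
tcp_rot: [[0.006, 1.0, 0.002], [1.0, -0.006, -0.0], [-0.0, 0.002, -1.0]]
ft_force: [-0.2, 0.9, 5.8]
width: 61.3
gripper_force: 64.4
```

Emit:
{"fn": "apply_moves", "kwargs": {
  "moves": [
    [1, [0, 0, -5], [0, 0, 0]],
    [1, [0, 0, -15], [0, 0, 0]],
    [1, [0, 0, -20], [0, 0, 0]],
    [1, [0, 0, 0], [0, 0, 0]],
    [1, [0, 0, 0], [0, 0, 0]]
  ]
}}

```text
time_s: 29.25
ee_pos: [685.1, -105.5, 38.3]
tcp_rot: [[0.006, 1.0, 0.004], [1.0, -0.006, -0.0], [-0.0, 0.004, -1.0]]
ft_force: [-0.5, 0.1, -1.2]
width: 61.3
gripper_force: 65.0
```

```bash
python3 - <<'E'
from h import *
p,w=grab("wrist"); blobs(p,w,"green",0,120,(600,760,-200,0),100); plan(589.3,166.4,230,90); cv2.imwrite("pics/w6.png",p[:,:,::-1])
E
```

```text
green px [321, 267] n 9416 med [684.0, -100.0, 50.0] mid [684.0, -104.0, 47.0] ext [57.0, 59.0, 8.0]
at [ 683.8 -105.5   36.9] yaw 89.7 tool shift [ 271.3  -95.9 -193.3] rz -0.3
```

View pics/w6.png

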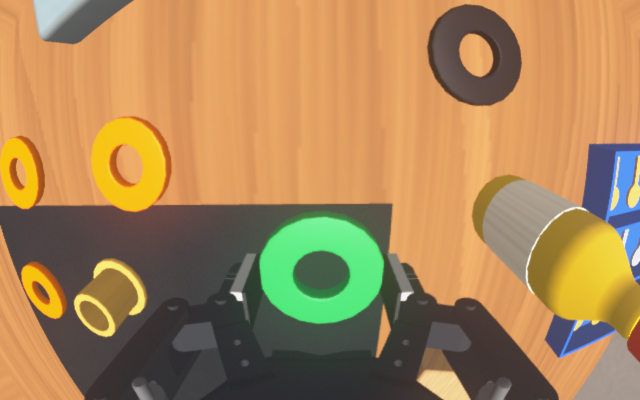

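Emit:
{"fn": "apply_moves", "kwargs": {
  "moves": [
    [1, [0, 0, -38], [0, 0, 0]],
    [1, [0, 0, -38], [0, 0, 0]],
    [1, [0, 0, -38], [0, 0, 0]],
    [1, [0, 0, -38], [0, 0, 0]],
    [1, [0, 0, -38], [0, 0, 0]]
  ]
}}

```text
time_s: 29.72
ee_pos: [682.2, -105.4, 226.2]
tcp_rot: [[0.006, 1.0, -0.003], [1.0, -0.006, 0.0], [0.0, -0.003, -1.0]]
ft_force: [0.8, -0.3, -0.4]
width: 61.2
gripper_force: 65.4
```

Emit:
{"fn": "apply_moves", "kwargs": {
  "moves": [
    [1, [34, -11.8, 0], [0, 0, 0]],
    [1, [34, -11.8, 0], [0, 0, 0]],
    [1, [34, -11.8, 0], [0, 0, 0]],
    [1, [34, -11.8, 0], [0, 0, 0]],
    [1, [34, -11.8, 0], [0, 0, 0]]
  ]
}}

```text
time_s: 30.13
ee_pos: [623.8, 66.0, 224.9]
tcp_rot: [[0.006, 1.0, -0.002], [1.0, -0.006, -0.0], [-0.0, -0.002, -1.0]]
ft_force: [1.3, -0.6, -1.8]
width: 61.3
gripper_force: 65.5
```

Emit:
{"fn": "apply_moves", "kwargs": {
  "moves": [
    [1, [34, -11.8, 0], [0, 0, 0]],
    [1, [34, -11.8, 0], [0, 0, 0]],
    [1, [34, -11.8, 0], [0, 0, 0]],
    [1, [0, 0, 0], [0, 0, 0]],
    [1, [0, 0, 0], [0, 0, 0]]
  ]
}}

```text
time_s: 30.55
ee_pos: [588.0, 171.4, 225.3]
tcp_rot: [[-0.002, 1.0, -0.002], [1.0, 0.002, 0.001], [0.001, -0.002, -1.0]]
ft_force: [0.1, -0.5, 0.3]
width: 61.3
gripper_force: 65.4
```

```bash
python3 - <<'E'
from h import *
p,w=grab("wrist"); ring(p,w,589.3,166.4,232,250,45,"green"); plan(589.3,166.4,170,90); ring(p,w,589.3,166.4,140,166,20)
E
```

```text
n 8672 circle [587.8 171.5] 32.3 z [235.4 236.7 237.7]
at [589.4 168.1 225.1] yaw 89.8 tool shift [-1.6 -0.  55.1] rz -0.2
n 166 circle [588.7 170.1] 10.9 z [140.4 146.6 150.6]
```

Emit:
{"fn": "apply_moves", "kwargs": {
  "moves": [
    [1, [-1.6, 0, 12], [0, 0, 0]],
    [1, [0, 0, 12], [0, 0, 0]],
    [1, [0, 0, 12], [0, 0, 0]],
    [1, [0, 0, 12], [0, 0, 0]],
    [1, [0, 0, 12], [0, 0, 0]]
  ]
}}

```text
time_s: 31.02
ee_pos: [590.3, 164.1, 163.9]
tcp_rot: [[0.008, 1.0, -0.002], [1.0, -0.008, -0.001], [-0.001, -0.002, -1.0]]
ft_force: [0.0, 0.2, 0.2]
width: 60.9
gripper_force: 65.5
```

Emit:
{"fn": "apply_moves", "kwargs": {
  "moves": [
    [1, [0, 0, 12], [0, 0, 0]],
    [1, [0, 0, 12], [0, 0, 0]],
    [1, [0, 0, 10], [0, 0, 0]],
    [1, [0, 0, 5], [0, 0, 0]],
    [1, [0, 0, 0], [0, 0, 0]]
  ]
}}

```text
time_s: 31.43
ee_pos: [589.6, 165.2, 125.4]
tcp_rot: [[0.006, 1.0, -0.003], [1.0, -0.006, -0.001], [-0.001, -0.003, -1.0]]
ft_force: [-0.5, -0.6, -0.2]
width: 61.4
gripper_force: 65.5
```

```bash
python3 - <<'E'
from h import *
s=ctrl.observe(); print(s["wrist_torque"],s["ft_force"],s["width"]); plan(589.3,166.4,110,90)
E
```

```text
[ 0.00124574 -0.0110777  -0.00059837] [-0.51241071 -0.64534418 -0.17876994] 61.41662695910663
at [589.6 165.2 125.4] yaw 89.7 tool shift [ 1.2 -0.2 15.4] rz -0.3
```

Emit:
{"fn": "apply_moves", "kwargs": {
  "moves": [
    [1, [1, 0, 5], [0, 0, 0]],
    [1, [0, 0, 5], [0, 0, 0]],
    [1, [0, 0, 4], [0, 0, 0]],
    [1, [0, 0, 2], [0, 0, 0]],
    [1, [0, 0, 0], [0, 0, 0]]
  ]
}}

```text
time_s: 31.85
ee_pos: [590.4, 166.4, 110.8]
tcp_rot: [[0.006, 1.0, -0.001], [1.0, -0.006, -0.0], [-0.0, -0.001, -1.0]]
ft_force: [0.7, -0.8, -0.2]
width: 61.1
gripper_force: 65.5
```

Emit:
{"fn": "apply_moves", "kwargs": {
  "moves": [
    [-1, [0, 0, 0], [0, 0, 0]],
    [-1, [0, 0, 0], [0, 0, 0]],
    [-1, [0, 0, 0], [0, 0, 0]],
    [-1, [0, 0, 0], [0, 0, 0]],
    [-1, [0, 0, -10], [0, 0, 0]]
  ]
}}

```text
time_s: 32.27
ee_pos: [589.2, 165.8, 119.8]
tcp_rot: [[0.006, 1.0, -0.004], [1.0, -0.006, -0.001], [-0.001, -0.004, -1.0]]
ft_force: [-0.7, -0.8, -0.0]
width: 85.4
gripper_force: 0.0
```

Emit:
{"fn": "apply_moves", "kwargs": {
  "moves": [
    [-1, [0, 0, -30], [0, 0, 0]],
    [-1, [0, 0, -30], [0, 0, 0]],
    [-1, [0, 0, -30], [0, 0, 0]],
    [-1, [0, 0, -20], [0, 0, 0]],
    [-1, [0, 0, 0], [0, 0, 0]]
  ]
}}

```text
time_s: 32.68
ee_pos: [594.3, 168.5, 238.6]
tcp_rot: [[0.006, 1.0, 0.012], [1.0, -0.006, 0.003], [0.003, 0.012, -1.0]]
ft_force: [0.9, 0.5, 1.1]
width: 85.1
gripper_force: 0.0
```

```bash
python3 - <<'E'
from h import *
p,w=grab("wrist"); ring(p,w,589.3,166.4,105,130,40,"green")
for n in("scene","side"):
    p,w=grab(n); print(n); ring(p,w,589.4,166.2,100,128,40,"green"); blobs(p,w,"green",-10,200,(200,900,-600,500)); ring(p,w,413.7,-381.5,4,20,70,"steel"); ring(p,w,518,-156,35,60,70,"brass")
plan(413.7,-381.5,200,90)
E
```

```text
n 2597 circle [590.1 166.7] 31.4 z [118.  119.2 120.3]
scene
n 133 circle [593.1 164.5] 31.0 z [117.7 121.1 124.2]
green px [369, 174] n 133 med [599.0, 155.0, 121.0] mid [592.0, 164.0, 120.0] ext [54.0, 54.0, 9.0]
n 197 circle [ 430.6 -384.6] 48.8 z [ 5.2  8.8 11.7]
n 89 circle [ 518.2 -156.7] 20.3 z [37.3 44.3 47.6]
side
n 221 circle [592.  168.7] 33.2 z [112.9 117.9 121.9]
green px [275, 249] n 225 med [583.0, 176.0, 118.0] mid [590.0, 169.0, 116.0] ext [57.0, 57.0, 13.0]
n 79 circle [ 404.  -397.8] 51.1 z [ 4.3  7.1 10.8]
n 73 circle [ 522.4 -154.1] 23.3 z [36.  41.2 44.5]
at [590.5 166.4 231.6] yaw 89.7 tool shift [-548.9 -173.5   31.7] rz -0.3
```

Emit:
{"fn": "apply_moves", "kwargs": {
  "moves": [
    [-1, [-36.6, -11.6, 0], [0, 0, 0]],
    [-1, [-36.6, -11.6, 0], [0, 0, 0]],
    [-1, [-36.6, -11.6, 0], [0, 0, 0]],
    [-1, [-36.6, -11.6, 0], [0, 0, 0]],
    [-1, [-36.6, -11.6, 0], [0, 0, 0]]
  ]
}}

```text
time_s: 33.25
ee_pos: [529.3, -17.9, 229.4]
tcp_rot: [[0.006, 1.0, -0.004], [1.0, -0.006, 0.0], [0.0, -0.004, -1.0]]
ft_force: [1.2, -0.1, 0.6]
width: 85.7
gripper_force: 0.0
```

Emit:
{"fn": "apply_moves", "kwargs": {
  "moves": [
    [-1, [-36.6, -11.6, 0], [0, 0, 0]],
    [-1, [-36.6, -11.6, 0], [0, 0, 0]],
    [-1, [-36.6, -11.6, 0], [0, 0, 0]],
    [-1, [-36.6, -11.6, 0], [0, 0, 0]],
    [-1, [-36.6, -11.6, 0], [0, 0, 0]]
  ]
}}

```text
time_s: 33.67
ee_pos: [470.2, -200.1, 229.6]
tcp_rot: [[0.006, 1.0, -0.003], [1.0, -0.006, 0.001], [0.001, -0.003, -1.0]]
ft_force: [0.7, 0.2, -0.5]
width: 85.3
gripper_force: 0.0
```

Emit:
{"fn": "apply_moves", "kwargs": {
  "moves": [
    [-1, [-36.6, -11.6, 10], [0, 0, 0]],
    [-1, [-36.6, -11.6, 10], [0, 0, 0]],
    [-1, [-36.6, -11.6, 10], [0, 0, 0]],
    [-1, [-36.6, -11.6, 10], [0, 0, 0]],
    [-1, [-36.6, -11.6, 10], [0, 0, 0]]
  ]
}}

```text
time_s: 34.08
ee_pos: [411.2, -382.2, 179.0]
tcp_rot: [[0.006, 1.0, -0.003], [1.0, -0.006, 0.002], [0.002, -0.003, -1.0]]
ft_force: [0.5, -0.2, -0.1]
width: 85.4
gripper_force: 0.0
```

Emit:
{"fn": "apply_moves", "kwargs": {
  "moves": [
    [-1, [0, 0, 25], [0, 0, 0]],
    [-1, [0, 0, 25], [0, 0, 0]],
    [-1, [0, 0, 25], [0, 0, 0]],
    [-1, [0, 0, 15], [0, 0, 0]],
    [-1, [0, 0, 0], [0, 0, 0]]
  ]
}}

```text
time_s: 34.5
ee_pos: [409.0, -378.1, 85.4]
tcp_rot: [[0.006, 1.0, -0.009], [1.0, -0.006, 0.008], [0.008, -0.009, -1.0]]
ft_force: [-0.1, 1.4, 0.2]
width: 85.7
gripper_force: 0.0
```

```bash
python3 - <<'E'
from h import *
p,w=grab("wrist"); plan(413.7,-381.5,-2,90); blobs(p,w,"steel",4,14,(350,480,-440,-320),100); ring(p,w,413.7,-381.5,5,14,35,"steel"); cv2.imwrite("pics/w7.png",p[:,:,::-1])
E
```

```text
at [ 410.6 -379.2   87.7] yaw 89.7 tool shift [-2.8  3.7 89.7] rz -0.3
steel px [328, 215] n 2889 med [413.0, -380.0, 7.0] mid [413.0, -381.0, 7.0] ext [50.0, 51.0, 3.0]
n 2831 circle [ 412.7 -381.9] 28.1 z [6.  7.2 8.2]
```

View pics/w7.png

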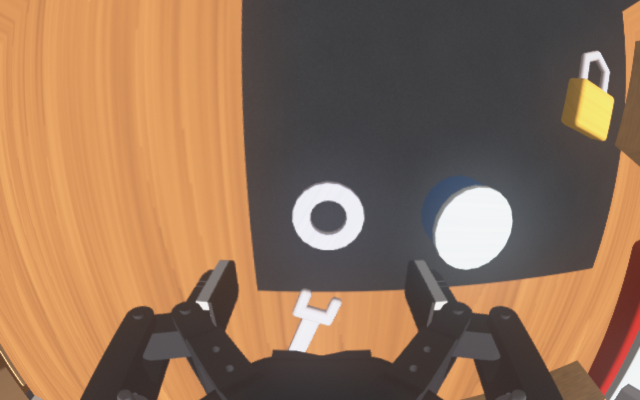

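Emit:
{"fn": "apply_moves", "kwargs": {
  "moves": [
    [-1, [-2.7, 2, 25], [0, 0, 0]],
    [-1, [0, 0, 25], [0, 0, 0]],
    [-1, [0, 0, 20], [0, 0, 0]],
    [-1, [0, 0, 8], [0, 0, 0]],
    [-1, [0, 0, 0], [0, 0, 0]]
  ]
}}

```text
time_s: 34.97
ee_pos: [414.2, -383.0, 11.9]
tcp_rot: [[0.006, 1.0, -0.003], [1.0, -0.006, 0.003], [0.003, -0.003, -1.0]]
ft_force: [-0.4, 0.1, 0.3]
width: 85.3
gripper_force: 0.0
```

Emit:
{"fn": "apply_moves", "kwargs": {
  "moves": [
    [-1, [0, 0, 0], [0, 0, 0]],
    [-1, [0, 0, 0], [0, 0, 0]],
    [-1, [0, 0, 0], [0, 0, 0]],
    [-1, [0, 0, 0], [0, 0, 0]],
    [-1, [0, 0, 0], [0, 0, 0]]
  ]
}}

```text
time_s: 35.38
ee_pos: [416.1, -384.7, 14.4]
tcp_rot: [[0.006, 1.0, 0.001], [1.0, -0.006, -0.001], [-0.001, 0.001, -1.0]]
ft_force: [0.4, -0.2, -0.2]
width: 85.6
gripper_force: 0.0
```

```bash
python3 - <<'E'
from h import *
p,w=grab("wrist"); plan(412.8,-381.9,-2,90);  ring(p,w,413,-381.5,5,14,33,"steel")
E
```

```text
at [ 415.9 -384.6   14.1] yaw 89.7 tool shift [ 2.7 -3.1 16.1] rz -0.3
n 5293 circle [ 413.  -381.8] 28.3 z [5.9 7.2 8.2]
```

Emit:
{"fn": "apply_moves", "kwargs": {
  "moves": [
    [-1, [2.7, -3.1, 6], [0, 0, 0]],
    [-1, [0, 0, 6], [0, 0, 0]],
    [-1, [0, 0, 4], [0, 0, 0]],
    [-1, [0, 0, 0], [0, 0, 0]],
    [-1, [0, 0, 0], [0, 0, 0]]
  ]
}}

```text
time_s: 35.85
ee_pos: [411.8, -380.9, -3.5]
tcp_rot: [[0.006, 1.0, -0.001], [1.0, -0.006, 0.001], [0.001, -0.001, -1.0]]
ft_force: [-0.7, -0.2, -0.2]
width: 85.4
gripper_force: 0.0
```

Emit:
{"fn": "apply_moves", "kwargs": {
  "moves": [
    [1, [0, 0, 0], [0, 0, 0]],
    [1, [0, 0, 0], [0, 0, 0]],
    [1, [0, 0, 0], [0, 0, 0]],
    [1, [0, 0, 0], [0, 0, 0]],
    [1, [0, 0, 0], [0, 0, 0]]
  ]
}}

```text
time_s: 36.27
ee_pos: [413.1, -381.9, -1.7]
tcp_rot: [[0.006, 1.0, 0.001], [1.0, -0.006, -0.001], [-0.001, 0.001, -1.0]]
ft_force: [-0.5, -0.0, 4.6]
width: 52.4
gripper_force: 62.7
```

Emit:
{"fn": "apply_moves", "kwargs": {
  "moves": [
    [1, [0, 0, 0], [0, 0, 0]],
    [1, [0, 0, 0], [0, 0, 0]],
    [1, [0, 0, 0], [0, 0, 0]],
    [1, [0, 0, 0], [0, 0, 0]],
    [1, [0, 0, 0], [0, 0, 0]]
  ]
}}

```text
time_s: 36.68
ee_pos: [413.1, -381.9, -1.7]
tcp_rot: [[0.006, 1.0, 0.001], [1.0, -0.006, -0.001], [-0.001, 0.001, -1.0]]
ft_force: [-1.0, 0.8, 5.8]
width: 51.9
gripper_force: 62.7
```

Emit:
{"fn": "apply_moves", "kwargs": {
  "moves": [
    [1, [0, 0, -5], [0, 0, 0]],
    [1, [0, 0, -15], [0, 0, 0]],
    [1, [0, 0, -20], [0, 0, 0]],
    [1, [0, 0, 0], [0, 0, 0]],
    [1, [0, 0, 0], [0, 0, 0]]
  ]
}}

```text
time_s: 37.1
ee_pos: [413.1, -382.1, 38.2]
tcp_rot: [[0.006, 1.0, 0.002], [1.0, -0.006, -0.002], [-0.002, 0.002, -1.0]]
ft_force: [0.1, 0.1, -0.4]
width: 52.2
gripper_force: 63.0
```

```bash
python3 - <<'E'
from h import *
p,w=grab("wrist"); ring(p,w,413,-381.9,36,60,30,"steel"); plan(589.3,166.4,230,90)
E
```

```text
n 6364 circle [ 414.  -382.1] 29.1 z [44.1 46.9 48. ]
at [ 412.2 -381.4   37.2] yaw 89.7 tool shift [ 548.9  173.8 -192.9] rz -0.3
```

Emit:
{"fn": "apply_moves", "kwargs": {
  "moves": [
    [1, [0, 0, -38], [0, 0, 0]],
    [1, [0, 0, -38], [0, 0, 0]],
    [1, [0, 0, -38], [0, 0, 0]],
    [1, [0, 0, -38], [0, 0, 0]],
    [1, [0, 0, -38], [0, 0, 0]]
  ]
}}

```text
time_s: 37.57
ee_pos: [411.3, -380.6, 227.2]
tcp_rot: [[0.006, 1.0, -0.002], [1.0, -0.006, 0.002], [0.002, -0.002, -1.0]]
ft_force: [0.9, -1.1, -0.9]
width: 52.4
gripper_force: 63.5
```

Emit:
{"fn": "apply_moves", "kwargs": {
  "moves": [
    [1, [36.5, 11.55, 0], [0, 0, 0]],
    [1, [36.5, 11.55, 0], [0, 0, 0]],
    [1, [36.5, 11.55, 0], [0, 0, 0]],
    [1, [36.5, 11.55, 0], [0, 0, 0]],
    [1, [36.5, 11.55, 0], [0, 0, 0]]
  ]
}}

```text
time_s: 37.98
ee_pos: [470.4, -197.4, 225.8]
tcp_rot: [[0.007, 1.0, -0.002], [1.0, -0.007, 0.001], [0.001, -0.002, -1.0]]
ft_force: [-0.0, -0.1, -0.5]
width: 52.3
gripper_force: 63.5
```

Emit:
{"fn": "apply_moves", "kwargs": {
  "moves": [
    [1, [36.5, 11.55, 0], [0, 0, 0]],
    [1, [36.5, 11.55, 0], [0, 0, 0]],
    [1, [36.5, 11.55, 0], [0, 0, 0]],
    [1, [36.5, 11.55, 0], [0, 0, 0]],
    [1, [36.5, 11.55, 0], [0, 0, 0]]
  ]
}}

```text
time_s: 38.4
ee_pos: [529.2, -15.5, 225.7]
tcp_rot: [[0.006, 1.0, -0.003], [1.0, -0.006, 0.0], [0.0, -0.003, -1.0]]
ft_force: [0.8, 0.2, -1.1]
width: 52.5
gripper_force: 63.5
```

Emit:
{"fn": "apply_moves", "kwargs": {
  "moves": [
    [1, [36.5, 11.55, 0], [0, 0, 0]],
    [1, [36.5, 11.55, 0], [0, 0, 0]],
    [1, [36.5, 11.55, 0], [0, 0, 0]],
    [1, [36.5, 11.55, 0], [0, 0, 0]],
    [1, [36.5, 11.55, 0], [0, 0, 0]]
  ]
}}

```text
time_s: 38.82
ee_pos: [588.3, 166.2, 225.3]
tcp_rot: [[0.006, 1.0, -0.003], [1.0, -0.006, -0.001], [-0.001, -0.003, -1.0]]
ft_force: [1.1, 0.1, -1.3]
width: 52.4
gripper_force: 63.5
```

Emit:
{"fn": "apply_moves", "kwargs": {
  "moves": [
    [1, [0, 0, 0], [0, 0, 0]],
    [1, [0, 0, 0], [0, 0, 0]],
    [1, [0, 0, 0], [0, 0, 0]],
    [1, [0, 0, 0], [0, 0, 0]],
    [1, [0, 0, 0], [0, 0, 0]]
  ]
}}

```text
time_s: 39.23
ee_pos: [588.8, 162.2, 226.5]
tcp_rot: [[0.009, 1.0, -0.001], [1.0, -0.009, -0.002], [-0.002, -0.001, -1.0]]
ft_force: [0.3, -0.1, -1.0]
width: 52.4
gripper_force: 63.5
```

```bash
python3 - <<'E'
from h import *
p,w=grab("wrist"); ring(p,w,589.3,166.4,229,245,30,"steel"); plan(589.3,166.4,170,90)
E
```

```text
n 6256 circle [589.2 166.4] 29.9 z [232.  235.1 236.2]
at [588.9 162.5 226.8] yaw 89.5 tool shift [ 4.   0.4 56.8] rz -0.5
```

Emit:
{"fn": "apply_moves", "kwargs": {
  "moves": [
    [1, [0, 0, 8], [0, 0, 0]],
    [1, [0, 0, 8], [0, 0, 0]],
    [1, [0, 0, 4], [0, 0, 0]],
    [1, [0, 0, 0], [0, 0, 0]],
    [1, [0, 0, 0], [0, 0, 0]]
  ]
}}

```text
time_s: 39.7
ee_pos: [588.3, 164.7, 206.4]
tcp_rot: [[0.006, 1.0, -0.002], [1.0, -0.006, -0.0], [-0.0, -0.002, -1.0]]
ft_force: [0.9, -0.7, -1.6]
width: 52.3
gripper_force: 63.5
```

```bash
python3 - <<'E'
from h import *
plan(589.3,166.4,170,90)
p,w=grab("wrist")
m=masks(p)["steel"]&(w[...,2]>208)&(w[...,2]<222)&(abs(w[...,0]-589)<8)&(abs(w[...,1]-166)<40); print(np.percentile(w[m],[0.5,50,99.5],axis=0).round(1)); plan(589.3,166.4,170,90)
E
```

```text
at [588.3 164.7 206.4] yaw 89.7 tool shift [ 1.7  1.1 36.4] rz -0.3
[[581.1 138.1 208.9]
 [589.1 180.  215. ]
 [597.  192.3 216.6]]
at [588.7 165.  207. ] yaw 89.7 tool shift [ 1.4  0.6 37. ] rz -0.3
```

Emit:
{"fn": "apply_moves", "kwargs": {
  "moves": [
    [1, [1.4, 0.8, 10], [0, 0, 0]],
    [1, [0, 0, 10], [0, 0, 0]],
    [1, [0, 0, 10], [0, 0, 0]],
    [1, [0, 0, 10], [0, 0, 0]],
    [1, [0, 0, 10], [0, 0, 0]]
  ]
}}

```text
time_s: 40.17
ee_pos: [589.1, 166.2, 155.6]
tcp_rot: [[0.006, 1.0, -0.001], [1.0, -0.006, -0.0], [-0.0, -0.001, -1.0]]
ft_force: [0.2, 0.7, -0.8]
width: 52.5
gripper_force: 63.5
```

Emit:
{"fn": "apply_moves", "kwargs": {
  "moves": [
    [1, [0, 0, 10], [0, 0, 0]],
    [1, [0, 0, 7], [0, 0, 0]],
    [1, [0, 0, 4], [0, 0, 0]],
    [1, [0, 0, 0], [0, 0, 0]],
    [1, [0, 0, 0], [0, 0, 0]]
  ]
}}

```text
time_s: 40.58
ee_pos: [589.7, 166.5, 136.2]
tcp_rot: [[0.006, 1.0, -0.0], [1.0, -0.006, 0.0], [0.0, -0.0, -1.0]]
ft_force: [0.8, -0.1, 0.1]
width: 52.3
gripper_force: 63.5
```

```bash
python3 - <<'E'
from h import *
s=ctrl.observe(); print(s["wrist_torque"],s["ft_force"],s["width"]); plan(589.3,166.4,120.5,90)
E
```

```text
[ 0.01584068 -0.02027257 -0.04911071] [ 0.82318797 -0.10344892  0.08471167] 52.33226954889202
at [589.7 166.5 136.2] yaw 89.7 tool shift [-0.1 -0.4 15.7] rz -0.3
```

Emit:
{"fn": "apply_moves", "kwargs": {
  "moves": [
    [1, [0, 0, 5], [0, 0, 0]],
    [1, [0, 0, 5], [0, 0, 0]],
    [1, [0, 0, 3], [0, 0, 0]],
    [1, [0, 0, 2], [0, 0, 0]],
    [1, [0, 0, 0], [0, 0, 0]]
  ]
}}

```text
time_s: 41.0
ee_pos: [589.2, 166.2, 120.6]
tcp_rot: [[0.006, 1.0, -0.001], [1.0, -0.006, -0.0], [-0.0, -0.001, -1.0]]
ft_force: [-0.6, -0.2, -0.7]
width: 52.3
gripper_force: 63.5
```

Emit:
{"fn": "apply_moves", "kwargs": {
  "moves": [
    [-1, [0, 0, 0], [0, 0, 0]],
    [-1, [0, 0, 0], [0, 0, 0]],
    [-1, [0, 0, 0], [0, 0, 0]],
    [-1, [0, 0, 0], [0, 0, 0]],
    [-1, [0, 0, -10], [0, 0, 0]]
  ]
}}

```text
time_s: 41.42
ee_pos: [588.2, 165.8, 129.8]
tcp_rot: [[0.006, 1.0, -0.004], [1.0, -0.006, -0.001], [-0.001, -0.004, -1.0]]
ft_force: [0.2, -1.0, 0.2]
width: 85.1
gripper_force: 0.0
```

Emit:
{"fn": "apply_moves", "kwargs": {
  "moves": [
    [-1, [0, 0, -30], [0, 0, 0]],
    [-1, [0, 0, -30], [0, 0, 0]],
    [-1, [0, 0, -30], [0, 0, 0]],
    [-1, [0, 0, -20], [0, 0, 0]],
    [-1, [0, 0, 0], [0, 0, 0]]
  ]
}}

```text
time_s: 41.83
ee_pos: [593.2, 168.4, 248.6]
tcp_rot: [[0.006, 1.0, 0.012], [1.0, -0.006, 0.003], [0.003, 0.012, -1.0]]
ft_force: [-0.5, 1.5, 1.2]
width: 85.2
gripper_force: 0.0
```

```bash
python3 - <<'E'
from h import *
p,w=grab("wrist"); ring(p,w,589.3,166.4,122,135,33,"steel"); plan(518,-156.3,130,90)
for n in("scene","side"):
    p,w=grab(n); print(n); ring(p,w,589.4,166.2,122,136,40,"steel"); ring(p,w,518,-156,35,60,80,"brass")
E
```

```text
n 2056 circle [588.7 165.7] 27.8 z [125.8 127.2 128.5]
at [591.8 167.7 245.8] yaw 89.7 tool shift [-324.6  -72.8  114.6] rz -0.3
scene
n 120 circle [589.1 164.7] 28.6 z [125.5 129.2 132.5]
n 89 circle [ 519.4 -156.5] 20.3 z [36.5 43.9 47.2]
side
n 164 circle [586.8 167.7] 30.4 z [122.8 126.3 130. ]
n 76 circle [ 518.2 -154.2] 24.6 z [35.6 40.5 44.8]
```

Emit:
{"fn": "apply_moves", "kwargs": {
  "moves": [
    [-1, [-35.8, -7.9, 0], [0, 0, 0]],
    [-1, [-35.8, -7.9, 0], [0, 0, 0]],
    [-1, [-35.8, -7.9, 0], [0, 0, 0]],
    [-1, [-35.8, -7.9, 0], [0, 0, 0]],
    [-1, [-35.8, -7.9, 0], [0, 0, 0]]
  ]
}}

```text
time_s: 42.4
ee_pos: [547.0, -14.1, 239.3]
tcp_rot: [[0.006, 1.0, -0.004], [1.0, -0.006, 0.0], [0.0, -0.004, -1.0]]
ft_force: [0.7, -0.6, -0.3]
width: 85.1
gripper_force: 0.0
```

Emit:
{"fn": "apply_moves", "kwargs": {
  "moves": [
    [-1, [-35.8, -7.9, 10], [0, 0, 0]],
    [-1, [-35.8, -7.9, 10], [0, 0, 0]],
    [-1, [-35.8, -7.9, 20], [0, 0, 0]],
    [-1, [-35.8, -7.9, 20], [0, 0, 0]],
    [-1, [0, 0, 20], [0, 0, 0]]
  ]
}}

```text
time_s: 42.82
ee_pos: [512.2, -166.1, 158.6]
tcp_rot: [[0.02, 1.0, -0.005], [1.0, -0.02, -0.005], [-0.005, -0.005, -1.0]]
ft_force: [-0.1, -1.6, -0.4]
width: 85.5
gripper_force: 0.0
```

Emit:
{"fn": "apply_moves", "kwargs": {
  "moves": [
    [-1, [0, 0, 20], [0, 0, 0]],
    [-1, [0, 0, 10], [0, 0, 0]],
    [-1, [0, 0, 0], [0, 0, 0]],
    [-1, [0, 0, 0], [0, 0, 0]],
    [-1, [0, 0, 0], [0, 0, 0]]
  ]
}}

```text
time_s: 43.23
ee_pos: [517.5, -154.4, 132.1]
tcp_rot: [[0.004, 1.0, 0.001], [1.0, -0.004, 0.0], [0.0, 0.001, -1.0]]
ft_force: [0.6, -0.5, 0.6]
width: 85.8
gripper_force: 0.0
```

```bash
python3 - <<'E'
from h import *
p,w=grab("wrist"); ring(p,w,518,-156,36,60,40,"brass"); ring(p,w,518,-156,2,9,45,"brass"); plan(518,-156.3,40,90)
E
```

```text
n 685 circle [ 517.5 -155.5] 20.2 z [37.2 42.3 43.8]
n 409 circle [ 517.3 -155.3] 27.2 z [2.7 4.7 7.6]
at [ 517.9 -154.6  132.6] yaw 89.7 tool shift [-1.7 -0.1 92.6] rz -0.3
```

Emit:
{"fn": "apply_moves", "kwargs": {
  "moves": [
    [-1, [-1, 0, 25], [0, 0, 0]],
    [-1, [0, 0, 25], [0, 0, 0]],
    [-1, [0, 0, 25], [0, 0, 0]],
    [-1, [0, 0, 15], [0, 0, 0]],
    [-1, [0, 0, 10], [0, 0, 0]]
  ]
}}

```text
time_s: 43.7
ee_pos: [516.6, -155.8, 30.7]
tcp_rot: [[0.005, 1.0, -0.0], [1.0, -0.005, 0.0], [0.0, -0.0, -1.0]]
ft_force: [0.0, -0.6, 0.4]
width: 85.4
gripper_force: 0.0
```

Emit:
{"fn": "apply_moves", "kwargs": {
  "moves": [
    [-1, [0, 0, 10], [0, 0, 0]],
    [-1, [0, 0, 6], [0, 0, 0]],
    [-1, [0, 0, 0], [0, 0, 0]],
    [-1, [0, 0, 0], [0, 0, 0]],
    [-1, [0, 0, 0], [0, 0, 0]]
  ]
}}

```text
time_s: 44.12
ee_pos: [517.8, -156.4, 16.4]
tcp_rot: [[0.006, 1.0, 0.002], [1.0, -0.006, -0.001], [-0.001, 0.002, -1.0]]
ft_force: [-0.1, -0.4, 0.4]
width: 85.4
gripper_force: 0.0
```

```bash
python3 - <<'E'
from h import *
p,w=grab("wrist"); ring(p,w,518,-156,36,60,40,"brass"); plan(517.6,-155.6,14,90)
E
```

```text
n 3365 circle [ 517.3 -155.5] 20.4 z [37.1 42.6 43.9]
at [ 517.7 -156.4   16.4] yaw 89.7 tool shift [ 0.8 -0.2  2.4] rz -0.3
```

Emit:
{"fn": "apply_moves", "kwargs": {
  "moves": [
    [1, [0.8, -0.2, 1], [0, 0, 0]],
    [1, [0, 0, 0], [0, 0, 0]],
    [1, [0, 0, 0], [0, 0, 0]],
    [1, [0, 0, 0], [0, 0, 0]],
    [1, [0, 0, 0], [0, 0, 0]]
  ]
}}

```text
time_s: 44.58
ee_pos: [517.4, -155.5, 15.0]
tcp_rot: [[0.006, 1.0, 0.002], [1.0, -0.006, -0.0], [-0.0, 0.002, -1.0]]
ft_force: [0.4, 0.1, 2.3]
width: 37.6
gripper_force: 60.9
```

Emit:
{"fn": "apply_moves", "kwargs": {
  "moves": [
    [1, [0, 0, 0], [0, 0, 0]],
    [1, [0, 0, 0], [0, 0, 0]],
    [1, [0, 0, 0], [0, 0, 0]],
    [1, [0, 0, 0], [0, 0, 0]],
    [1, [0, 0, 0], [0, 0, 0]]
  ]
}}

```text
time_s: 45.0
ee_pos: [517.4, -155.5, 15.0]
tcp_rot: [[0.006, 1.0, 0.002], [1.0, -0.006, -0.0], [-0.0, 0.002, -1.0]]
ft_force: [1.2, -0.1, 5.5]
width: 37.8
gripper_force: 61.1
```

Emit:
{"fn": "apply_moves", "kwargs": {
  "moves": [
    [1, [0, 0, -10], [0, 0, 0]],
    [1, [0, 0, -40], [0, 0, 0]],
    [1, [0, 0, -40], [0, 0, 0]],
    [1, [0, 0, -40], [0, 0, 0]],
    [1, [0, 0, -40], [0, 0, 0]]
  ]
}}

```text
time_s: 45.42
ee_pos: [514.2, -154.8, 184.8]
tcp_rot: [[0.006, 1.0, -0.004], [1.0, -0.006, 0.001], [0.001, -0.004, -1.0]]
ft_force: [0.2, -1.2, -1.3]
width: 38.1
gripper_force: 60.8
```

Emit:
{"fn": "apply_moves", "kwargs": {
  "moves": [
    [1, [35.8, 7.9, -20], [0, 0, 0]],
    [1, [35.8, 7.9, -20], [0, 0, 0]],
    [1, [35.8, 7.9, 0], [0, 0, 0]],
    [1, [35.8, 7.9, 0], [0, 0, 0]],
    [1, [35.8, 7.9, 0], [0, 0, 0]]
  ]
}}

```text
time_s: 45.83
ee_pos: [555.7, 24.3, 224.0]
tcp_rot: [[0.007, 1.0, -0.002], [1.0, -0.007, -0.001], [-0.001, -0.002, -1.0]]
ft_force: [0.4, -0.0, -1.8]
width: 37.8
gripper_force: 61.1
```

Emit:
{"fn": "apply_moves", "kwargs": {
  "moves": [
    [1, [35.8, 7.9, 0], [0, 0, 0]],
    [1, [35.8, 7.9, 0], [0, 0, 0]],
    [1, [35.8, 7.9, 0], [0, 0, 0]],
    [1, [35.8, 7.9, 0], [0, 0, 0]],
    [1, [0, 0, 0], [0, 0, 0]]
  ]
}}

```text
time_s: 46.25
ee_pos: [586.7, 177.8, 223.9]
tcp_rot: [[-0.007, 1.0, -0.002], [1.0, 0.007, 0.009], [0.009, -0.002, -1.0]]
ft_force: [-0.7, 2.4, -1.6]
width: 37.8
gripper_force: 61.0
```

Emit:
{"fn": "apply_moves", "kwargs": {
  "moves": [
    [1, [0, 0, 0], [0, 0, 0]],
    [1, [0, 0, 0], [0, 0, 0]],
    [1, [0, 0, 0], [0, 0, 0]],
    [1, [0, 0, 0], [0, 0, 0]],
    [1, [0, 0, 0], [0, 0, 0]]
  ]
}}

```text
time_s: 46.67
ee_pos: [589.5, 164.0, 224.0]
tcp_rot: [[0.009, 1.0, -0.001], [1.0, -0.009, -0.001], [-0.001, -0.001, -1.0]]
ft_force: [0.2, 0.9, -2.5]
width: 37.6
gripper_force: 61.0
```

```bash
python3 - <<'E'
from h import *
plan(589.3,166.4,144,90)
p,w=grab("wrist"); b=masks(p)["brass"]&(abs(w[...,1]-166)<40)&(abs(w[...,0]-589)<25)
for z0,z1 in((215,224),(224,236),(238,262)):
    m=b&(w[...,2]>z0)&(w[...,2]<z1); print(z0,m.sum(),np.percentile(w[m],[0.5,50,99.5],axis=0).round(1).tolist() if m.any() else "")
cv2.imwrite("pics/w8.png",p[:,:,::-1])
E
```

```text
at [589.5 164.  224. ] yaw 89.5 tool shift [ 2.5 -0.2 80. ] rz -0.5
215 827 [[567.7, 149.1, 215.0], [588.7, 176.4, 219.6], [607.8, 188.2, 224.0]]
224 1404 [[570.3, 149.0, 224.1], [588.7, 172.7, 230.4], [607.6, 183.6, 236.0]]
238 4438 [[570.0, 145.5, 238.1], [589.0, 167.5, 251.0], [607.8, 183.7, 253.6]]
```

View pics/w8.png

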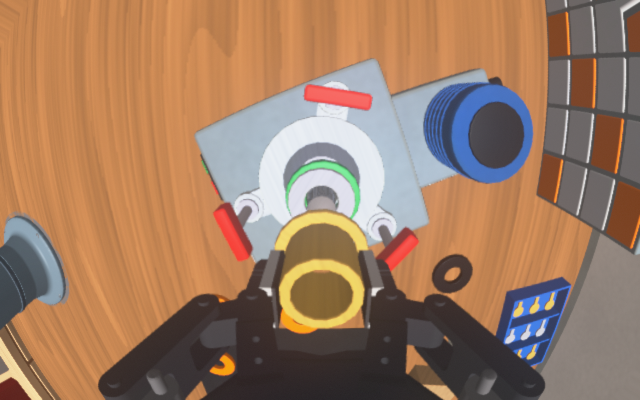

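Emit:
{"fn": "apply_moves", "kwargs": {
  "moves": [
    [1, [0, 0, 10], [0, 0, 0]],
    [1, [0, 0, 15], [0, 0, 0]],
    [1, [0, 0, 10], [0, 0, 0]],
    [1, [0, 0, 0], [0, 0, 0]],
    [1, [0, 0, 0], [0, 0, 0]]
  ]
}}

```text
time_s: 47.13
ee_pos: [588.6, 165.7, 188.0]
tcp_rot: [[0.006, 1.0, -0.003], [1.0, -0.006, -0.001], [-0.001, -0.003, -1.0]]
ft_force: [0.6, 0.9, -0.9]
width: 37.9
gripper_force: 61.0
```

```bash
python3 - <<'E'
from h import *
plan(589.2,166.3,145,90)
E
```

```text
at [588.6 165.7 188. ] yaw 89.6 tool shift [ 0.6  0.7 43. ] rz -0.4
```

Emit:
{"fn": "apply_moves", "kwargs": {
  "moves": [
    [1, [0.5, 0.5, 8], [0, 0, 0]],
    [1, [0, 0, 8], [0, 0, 0]],
    [1, [0, 0, 8], [0, 0, 0]],
    [1, [0, 0, 6], [0, 0, 0]],
    [1, [0, 0, 0], [0, 0, 0]]
  ]
}}

```text
time_s: 47.55
ee_pos: [588.6, 166.1, 157.1]
tcp_rot: [[0.006, 1.0, -0.004], [1.0, -0.006, -0.001], [-0.001, -0.004, -1.0]]
ft_force: [-0.7, -0.3, -2.6]
width: 38.0
gripper_force: 61.0
```

Emit:
{"fn": "apply_moves", "kwargs": {
  "moves": [
    [1, [0, 0, 5], [0, 0, 0]],
    [1, [0, 0, 4], [0, 0, 0]],
    [1, [0, 0, 2.5], [0, 0, 0]],
    [1, [0, 0, 0], [0, 0, 0]],
    [1, [0, 0, 0], [0, 0, 0]]
  ]
}}

```text
time_s: 47.97
ee_pos: [589.9, 166.7, 147.7]
tcp_rot: [[0.006, 1.0, -0.0], [1.0, -0.006, -0.0], [-0.0, -0.0, -1.0]]
ft_force: [-0.2, -0.3, -0.7]
width: 37.7
gripper_force: 61.0
```

```bash
python3 - <<'E'
from h import *
s=ctrl.observe(); print(s["wrist_torque"],s["ft_force"],s["width"]);plan(589.2,166.3,144,90)
E
```

```text
[-0.02659372  0.01634705  0.03190466] [-0.21550067 -0.34984695 -0.65898353] 37.676358453744925
at [589.9 166.7 147.7] yaw 89.7 tool shift [-0.5 -0.7  3.7] rz -0.3
```

Emit:
{"fn": "apply_moves", "kwargs": {
  "moves": [
    [1, [0, 0, 1.5], [0, 0, 0]],
    [1, [0, 0, 1.5], [0, 0, 0]],
    [1, [0, 0, 0], [0, 0, 0]],
    [-1, [0, 0, 0], [0, 0, 0]],
    [-1, [0, 0, 0], [0, 0, 0]]
  ]
}}

```text
time_s: 48.38
ee_pos: [590.4, 166.9, 145.4]
tcp_rot: [[0.006, 1.0, 0.001], [1.0, -0.006, 0.0], [0.0, 0.001, -1.0]]
ft_force: [-0.5, -0.1, -0.6]
width: 61.1
gripper_force: 0.0
```

Emit:
{"fn": "apply_moves", "kwargs": {
  "moves": [
    [-1, [0, 0, 0], [0, 0, 0]],
    [-1, [0, 0, 0], [0, 0, 0]],
    [-1, [0, 0, 0], [0, 0, 0]],
    [-1, [0, 0, 0], [0, 0, 0]],
    [-1, [0, 0, -10], [0, 0, 0]]
  ]
}}

```text
time_s: 48.8
ee_pos: [588.3, 166.0, 153.0]
tcp_rot: [[0.006, 1.0, -0.004], [1.0, -0.006, -0.001], [-0.001, -0.004, -1.0]]
ft_force: [-1.2, -0.4, -0.5]
width: 85.4
gripper_force: 0.0
```

Emit:
{"fn": "apply_moves", "kwargs": {
  "moves": [
    [-1, [0, 0, -30], [0, 0, 0]],
    [-1, [0, 0, -30], [0, 0, 0]],
    [-1, [0, 0, -30], [0, 0, 0]],
    [-1, [-20, 0, -20], [0, 0, 0]],
    [-1, [-20, 0, 0], [0, 0, 0]]
  ]
}}

```text
time_s: 49.22
ee_pos: [592.6, 130.4, 272.3]
tcp_rot: [[0.001, 1.0, 0.012], [1.0, -0.001, 0.004], [0.004, 0.012, -1.0]]
ft_force: [0.8, -0.2, 0.4]
width: 85.3
gripper_force: 0.0
```

Emit:
{"fn": "apply_moves", "kwargs": {
  "moves": [
    [-1, [0, 0, 0], [0, 0, 0]],
    [-1, [0, 0, 0], [0, 0, 0]],
    [-1, [0, 0, 0], [0, 0, 0]],
    [-1, [0, 0, 0], [0, 0, 0]],
    [-1, [0, 0, 0], [0, 0, 0]]
  ]
}}

```text
time_s: 49.63
ee_pos: [589.0, 128.2, 264.2]
tcp_rot: [[0.004, 1.0, -0.001], [1.0, -0.004, 0.001], [0.001, -0.001, -1.0]]
ft_force: [0.6, 0.7, 0.3]
width: 85.3
gripper_force: 0.0
```

```bash
python3 - <<'E'
from h import *
p,w=grab("wrist"); cv2.imwrite("pics/w9.png",p[:,:,::-1]); bars(p,w)
ring(p,w,589.3,166.4,165,185,30,"brass"); ring(p,w,589.3,166.4,131,137,35,"brass"); ring(p,w,589.3,166.4,105,122,40,"green"); ring(p,w,589.3,166.4,124,130,33,"steel")
for n in("scene","side"):
    p,w=grab(n); cv2.imwrite(f"pics/{n}9.png",p[:,:,::-1]); print(n); ring(p,w,589.3,166.4,166,185,40,"brass"); blobs(p,w,"green",-10,200,(200,900,-600,500))
E
```

```text
bar px [334.0, 58.0] 582 ctr [602.  249.6] size [12.8 50.7] z 128.9 yaw 170.6
bar px [239.0, 182.0] 681 ctr [510.2 135.9] size [12.7 51.4] z 128.7 yaw 110.7
bar px [389.0, 206.0] 601 ctr [654.6 113. ] size [50.6 12.9] z 129.0 yaw 51.2
bar px [4.0, 395.0] 106 ctr [-697.1 -722.8] size [81.2 46.8] z 113.1 yaw 49.6
n 936 circle [589.1 166.8] 19.9 z [169.4 171.  172.1]
n 626 circle [589.2 166.4] 26.1 z [131.8 133.1 134.4]
n 240 circle [590.1 167.1] 30.9 z [117.7 119.  120.3]
n 19 circle [584.  170.8] 21.0 z [124.4 126.4 127.8]
scene
n 76 circle [590.6 166.3] 22.4 z [166.9 172.1 175.4]
green px [369, 177] n 34 med [608.0, 142.0, 120.0] mid [600.0, 153.0, 119.0] ext [41.0, 37.0, 9.0]
side
n 76 circle [590.5 168.1] 21.3 z [166.8 169.8 173.7]
green px [274, 253] n 72 med [581.0, 190.0, 117.0] mid [589.0, 180.0, 116.0] ext [57.0, 36.0, 9.0]
```

View pics/w9.png

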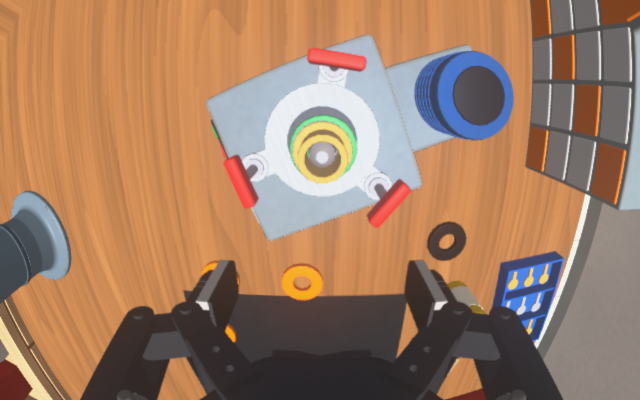

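View pics/side9.png

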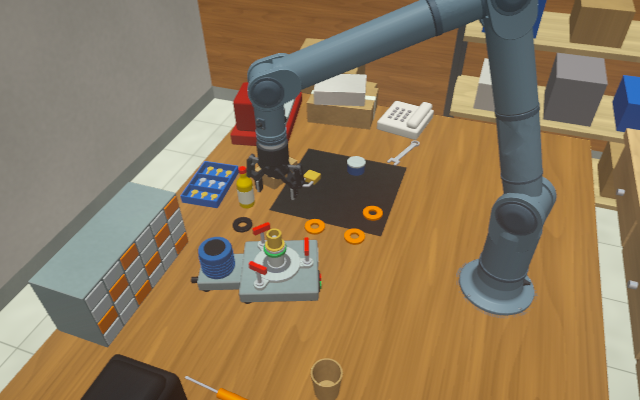

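```bash
python3 -c "
from bench import ctrl; print(ctrl.hand_in())"
```

```text
the job is handed in; nothing more can be done
None
```

The job is handed in. All three bolts are at their end stops, and the spacer, the one green wheel on the bench, the washer and the bushing (flange down) are on the arbor in that order, each measured fully home.

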